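# Line up the polishing-compound jars on the bench shelf

## Task

Put the yellow jar and the toppled red jar back on the low shelf, upright with caps up, so that they stand with the green and white jars in one straight row of four along the grey strip: every foot wholly on the strip, neighbours side by side with gaps under a finger's breadth (about 15 mm). They may join either end of the row, in either order. Don't tip over the jars already standing there, and leave the other things on the bench where they are.

Things in the scene. Friction and masses are not known exactly. Their poses are not given: they have to be found in the camera images.
- shelf: Fixed low wooden shelf, board 150 mm deep (x), 420 mm long (y), top 70 mm above the bench. Origin on the bench under the board centre; x to the rear edge (away from robot), y along the board to the robot's left, z up; yaw within 0.12 rad. A grey strip 70 mm wide runs its whole length, centred on x = 0. Rear lip (x 75 to 83 mm) 4 mm above the board. Nothing above, no end walls.
- yellow_jar_mid (a point): Yellow eight-sided jar, white band, round black cap, 46 mm across flats (50 over corners, cap 42), 96 mm tall, about 0.22 kg. Point: its centre, on the axis, 48 mm above the foot; z runs from foot to cap; x, y face two of the flats. It starts upright on the open bench in front of the shelf.
- red_jar_mid (a point): Red eight-sided jar, white band, round black cap, 46 mm across flats (50 over corners, cap 42), 96 mm tall, about 0.22 kg. Point: its centre, on the axis, 48 mm above the foot; z runs from foot to cap; x, y face two of the flats. It starts toppled on the bench in front of the shelf, lying on one flat, its axis level 23 mm above the bench and its cap to the robot's left, within 0.3 rad of world +y.
- green_jar_mid (a point): Green eight-sided jar, white band, round black cap, 46 mm across flats (50 over corners, cap 42), 96 mm tall, about 0.22 kg. Point: its centre, on the axis, 48 mm above the foot; z runs from foot to cap; x, y face two of the flats. It stands in the row on the shelf strip, at the outer end near the shelf's left (+y) end.
- white_jar_mid (a point): White eight-sided jar, white band, round black cap, 46 mm across flats (50 over corners, cap 42), 96 mm tall, about 0.22 kg. Point: its centre, on the axis, 48 mm above the foot; z runs from foot to cap; x, y face two of the flats. It stands in the row on the shelf strip, 53 mm from the green jar (centre to centre, 7 mm gap), on its right (-y) side; the strip is free for over 200 mm beyond it.
- felt_cone_mid (a point): Bystander: loose tan felt cone standing on the bench on its wide end, 44 mm diameter at the foot, 85 mm tall; the point is 42 mm up its axis.
- cake_center (a point): Bystander: loose reddish-brown round cake of compound, 42 mm diameter, 22 mm tall; point at its centre.
- mandrel_mid (a point): Bystander: loose steel ring mandrel on a round wooden foot, 72 mm diameter at the foot, 170 mm tall; point 85 mm up its axis.
- buffs_mid (a point): Bystander: loose stack of two buffing wheels, 96 mm diameter, 32 mm tall (36 mm at the hub); point at its centre, 16 mm up.
- brush_grip (a point): Bystander: loose hand brush lying flat to the robot's right, wooden handle towards the robot; point on its handle.
- pumice_mid (a point): Bystander: loose grey pumice block 70 x 45 x 30 mm; point at its centre.
Things that resemble listed ones, but are neither listed nor needed, are in the scene too. Leave any blue look-alike of the part that bears red_jar_mid alone. Leave any blue look-alike of the part that bears yellow_jar_mid alone.

How it is judged (in metres and radians):
At the end, for the whole second after the job is handed in: All four jars stand upright (within 0.1 rad, cap up) on the shelf board, each centre within 12 mm of the strip's centre line, in one unbroken row: each next to its neighbour with centres at most 63 mm apart (about 15 mm gap) (angle between each of red_jar_mid, yellow_jar_mid, green_jar_mid, white_jar_mid's own z axis and vertical below 0.1 rad and x of red_jar_mid in the frame of shelf between -0.012 and 0.012 m and y of red_jar_mid in the frame of shelf between -0.19 and 0.19 m and z of red_jar_mid in the frame of shelf between 0.11 and 0.126 m and x of yellow_jar_mid in the frame of shelf between -0.012 and 0.012 m and y of yellow_jar_mid in the frame of shelf between -0.19 and 0.19 m and z of yellow_jar_mid in the frame of shelf between 0.11 and 0.126 m and x of green_jar_mid in the frame of shelf between -0.012 and 0.012 m and y of green_jar_mid in the frame of shelf between -0.19 and 0.19 m and z of green_jar_mid in the frame of shelf between 0.11 and 0.126 m and x of white_jar_mid in the frame of shelf between -0.012 and 0.012 m and y of white_jar_mid in the frame of shelf between -0.19 and 0.19 m and z of white_jar_mid in the frame of shelf between 0.11 and 0.126 m and horizontal distance between green_jar_mid and white_jar_mid below 0.063 m and (((horizontal distance between red_jar_mid and green_jar_mid below 0.063 m or horizontal distance between red_jar_mid and white_jar_mid below 0.063 m) and (horizontal distance between yellow_jar_mid and green_jar_mid below 0.063 m or horizontal distance between yellow_jar_mid and white_jar_mid below 0.063 m)) or ((horizontal distance between yellow_jar_mid and green_jar_mid below 0.063 m or horizontal distance between yellow_jar_mid and white_jar_mid below 0.063 m) and horizontal distance between red_jar_mid and yellow_jar_mid below 0.063 m) or ((horizontal distance between red_jar_mid and green_jar_mid below 0.063 m or horizontal distance between red_jar_mid and white_jar_mid below 0.063 m) and horizontal distance between red_jar_mid and yellow_jar_mid below 0.063 m))); the robot touches nothing.
It fails at once if The green or the white jar is tipped over (angle between any of green_jar_mid, white_jar_mid's own z axis and vertical above 0.5 rad).
It fails at once if Another thing on the bench is shifted by more than 30 mm (distance of any of brush_grip, felt_cone_mid, cake_center, mandrel_mid, buffs_mid, pumice_mid from where it was at the start of the episode above 0.03 m).
It also fails if it takes over 53 s, if anything falls off the work surface, if the arm or the gripper's body presses on something with over 40 N, if the wrist force passes 120 N, or if a joint passes its speed limit or range.

## Robot

A 6-joint arm with a two-finger parallel gripper is mounted at the origin on the work surface. World frame = base frame: x ahead of the robot, y to its left, z up, the work surface at z = 0. Lengths are in mm, angles in rad, forces in N, time in s.
With the tool pointing down it reaches from about 350 to 975 mm from the base axis. Payload 7.1 kg.
Tool frame: the origin (TCP) lies on the mounting face of the last link; the fingertips stand 182 mm ahead of it and the grasp point (between the pads) lies 163 mm ahead of it (ctrl.tip_reach is the distance from the TCP to the fingertips, in mm); z points along the fingers, y is the direction in which the jaws open and shut (so a half turn about z gives the same grasp; the last joint's range is limited). The gripper opens to 88 mm and grips with 3 to 60 N. Pads are 20 mm wide; open, the fingers measure 115 mm over their backs; the gripper's body (75 mm by 178 mm) begins 61 mm behind the grasp point.
Start: joints at [1.125, 0.423, 1.63, -0, 1.089, -0.019], TCP at [258.693, 568.933, 404.675] pointing down, gripper open.
Joint ranges: [-3, 3], [-0.9, 2.11], [0.09, 2.58], [-1.31, 4.45], [0.11, 2.69], [-2.54, 2.54]. Speed limits (rad/s): [2.39, 2.39, 3.01, 3.14, 3.14, 3.14].

## Interface

Orientations are given as a rotation vector (axis times angle).
In Python, from workcell import ctrl gives the robot as it stands.
- The arm moves only by the tool jog_arm, never from a script. Its argument "steps" is a list that holds one entry, the list of rows, each a list of 7 numbers: the shift along the tool's x, y, z in m, then the turn, a rotation vector about the tool's x, y, z in degrees, then the gripper's target within -1 to 1 (shut at 1, half-way at 0, fully open at -1). A call has 1 to 20 rows; each row shifts and turns the commanded pose from where the row before left it, along the tool's axes as they then stand; what a row does not reach is not made up. A row lasts 1/12 s, in which the tool goes at most 41.7 mm and 7.16 degrees, less where a joint would pass 70% of its speed; a pose out of reach is approached as far as the arm can. A call is refused whole if a number of a shift passes 0.0417 or a number of a turn 7.16, either way. A call with a gripper value outside its range is refused whole. The fingers move at their own pace and stop on an object; the grip force is fixed at half the most. Time passes only in rows, so rows that do not move let the fingers close. It gives the time, the measured TCP pose, the force and the opening at its end, in the units of the state.
- ctrl.get_obs(): the state, without advancing time (a new reading comes with each control period).
- ctrl.get_image(name): name is "scene" or "top"; returns the picture (480x640x3 uint8, red, green, blue); there is no depth.
- ctrl.camera_info(name): a dict with "fx", "fy", "cx", "cy" (pixels), "dist" ([k1, k2, p1, p2, k3] as OpenCV has them; the pictures are not rectified), "origin" and "attitude" of the camera in the world. Camera axes: x right, y down, z forward; pixel columns grow to the right and rows downward; lengths in mm; the calibration is good to about 2 mm. A picture is of the moment at which its call begins. camera_info takes no time and is no camera call.
- ctrl.close_job(): hands the job in, once; it reports no verdict.
Trained networks look in the newest picture that a camera, given by its name, has taken for a name from the list of things; names that differ only in an ending like _2 or _b are one class to them, and where a whole thing is asked for, a point or a joint stands for the part that bears it (a point fixed in the world has none). Each returns a list of dicts, best first, with "p" (0 to 1); they miss things now and then, are a little off and sometimes report something else, mostly with a low value. They report only what shows in the picture. A call takes as long as a camera call. They do not tell look-alikes from the thing itself.
- ctrl.look_for(thing, camera): "bbox" ([left, top, right, bottom] in pixels, round what is visible of it).
- ctrl.trace(thing, camera): "pixels" (480x640 bool, what is visible of it) and "bbox" ([left, top, right, bottom] in pixels, round what is visible of it).
- ctrl.landmark_of(thing, camera): "uv" ([column, row] in pixels: a listed point, or the origin of a listed thing).
The state is a dict: "t": time; "qpos": joint angles; "qvel": joint speeds; "joint_torque": joint torques, N m; "ee_pos": TCP position; "orientation": TCP orientation; "ft_force": force on the tool from outside, world axes, zero at the start; "moment": the same for the moment, N m; "width": finger opening in mm.
Only numpy, scipy, OpenCV 4.12 (cv2) and the standard library are available. Lean on these libraries where they do the work, as an engineer would, in place of code of your own. Each camera call takes 0.05 s, during which the arm holds its last target.

## Working session

There is one attempt and no reset: what is moved stays moved. The work goes in short steps, Python scripts to look and compute and a tool call to move; the robot and the scene stay as the last step left them, time stands still between calls to the robot, and variables do not carry over. Pictures are saved under pics/ and viewed, and the job is handed in when it is done.

Besides the shell and the picture viewer there is one more tool, called after "Request:" as a command line: name --argument value ..., lists and objects as JSON in quotes. jog_arm: Moves the arm, as the interface text tells. Its arguments: {"type":"object","properties":{"steps":{"type":"array"}},"required":["steps"]}

```bash
mkdir -p pics; ls
python3 - <<'E'
from workcell import ctrl
import cv2
for n in ("scene","top"):
    im=ctrl.get_image(n); cv2.imwrite(f"pics/{n}0.png",im[:,:,::-1]); print(n,ctrl.camera_info(n))
print(ctrl.get_obs())
E
```

```text
pics
scene {'fx': 524.1618955504385, 'fy': 524.1618955504385, 'cx': 314.8446765628884, 'cy': 241.91838586991975, 'dist': array([0.02531444, 0.        , 0.        , 0.        , 0.        ]), 'origin': array([1059.943038  ,  256.83705956, 1012.41791362]), 'attitude': array([-1.51551108, -2.27728456,  0.71093228])}
top {'fx': 595.1539651136037, 'fy': 595.1539651136037, 'cx': 316.1946338333693, 'cy': 245.10256551404288, 'dist': array([0.03021602, 0.        , 0.        , 0.        , 0.        ]), 'origin': array([ 255.73087326,   14.54467182, 1516.12351664]), 'attitude': array([-2.10786682,  2.16131337, -0.16890818])}
{'t': 0.1, 'qpos': array([ 1.12499168e+00,  4.23751565e-01,  1.63063243e+00, -1.65322300e-05,
        1.08861002e+00, -1.90340113e-02]), 'qvel': array([-0.00039837, -0.00117907, -0.00387971, -0.00010784, -0.00103637,
       -0.00117115]), 'joint_torque': array([-3.97068652e-04, -5.45613992e+01, -2.74324626e+01,  6.45393273e-02,
        1.87251315e-02, -1.03161383e-05]), 'ee_pos': array([258.59167415, 568.70403033, 403.97987798]), 'orientation': array([-6.65216679e-01, -3.07004041e+00,  2.14715056e-03]), 'ft_force': array([ 1.05333028, -0.34364487, -0.40109302]), 'moment': array([0.03831051, 0.03301071, 0.02004763]), 'width': 87.9541442524743}
```

View pics/scene0.png

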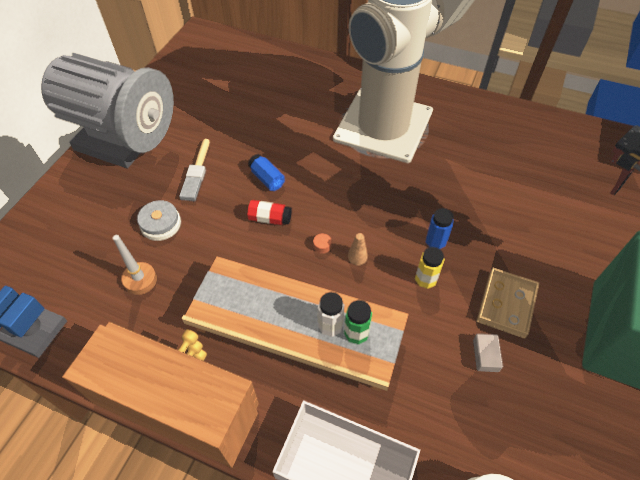

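View pics/top0.png

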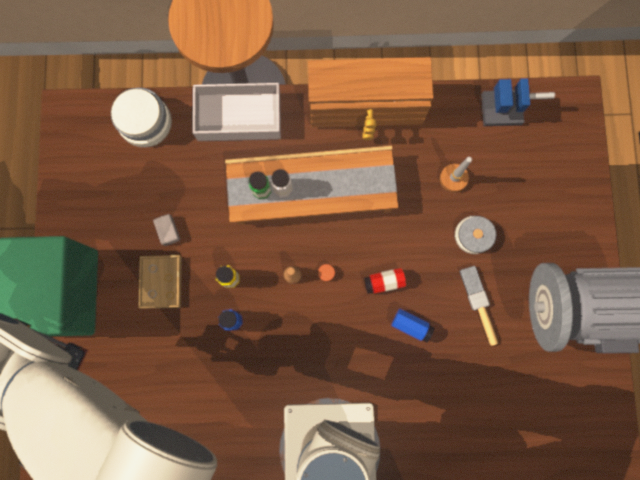

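```bash
cat > h.py <<'E'
import numpy as np, cv2
from scipy.spatial.transform import Rotation as R
from scipy.optimize import least_squares
from workcell import ctrl
def cam(n):
    c=ctrl.camera_info(n)
    K=np.array([[c['fx'],0,c['cx']],[0,c['fy'],c['cy']],[0,0,1]])
    return K,np.array(c['dist']),np.array(c['origin']),R.from_rotvec(c['attitude'])
def ray(n,uv):
    K,d,o,A=cam(n)
    p=cv2.undistortPoints(np.array(uv,float).reshape(-1,1,2),K,d).reshape(-1,2)
    return o,A.apply(np.c_[p,np.ones(len(p))])
def atz(n,uv,z):
    o,r=ray(n,uv); return o+r*((z-o[2])/r[:,2])[:,None]
def proj(n,P):
    K,d,o,A=cam(n)
    return cv2.projectPoints(A.inv().apply(np.array(P,float).reshape(-1,3)-o),np.zeros(3),np.zeros(3),K,d)[0].reshape(-1,2)
def tri(uvs):
    f=lambda P: np.concatenate([proj(n,P)[0]-uv for n,uv in uvs.items()])
    s=least_squares(f,[500,0,50]); return s.x,np.abs(s.fun).max()
E
python3 - <<'E'
from h import *
for n in ("scene","top"): ctrl.get_image(n)
zz={'yellow_jar_mid':48,'red_jar_mid':23,'green_jar_mid':118,'white_jar_mid':118,'shelf':0,'felt_cone_mid':42,'cake_center':11,'mandrel_mid':85,'buffs_mid':16,'brush_grip':10,'pumice_mid':15}
for t,z in zz.items():
    u={}
    for n in ("scene","top"):
        r=ctrl.landmark_of(t,n)
        print(t,n,[(np.round(q['uv'],1).tolist(),round(q['p'],2),atz(n,q['uv'],z)[0].round(1)[:2].tolist()) for q in r[:3]])
        if r: u[n]=np.array(r[0]['uv'])
    if len(u)==2: print('   tri',tri(u))
E
```

```text
yellow_jar_mid scene [([439.7, 227.0], 0.79, [317.1, 234.3]), ([428.7, 265.6], 0.66, [425.3, 239.8])]
yellow_jar_mid top [([227.0, 273.9], 0.79, [429.5, 241.1]), ([230.1, 319.8], 0.63, [316.3, 233.4]), ([459.2, 166.9], 0.59, [688.5, -350.6])]
   tri (array([413.34495289, 230.89883519, 170.50700471]), np.float64(3.842357986675154))
red_jar_mid scene [([265.4, 169.6], 0.98, [291.2, -218.2]), ([267.5, 213.9], 0.89, [415.4, -152.2])]
red_jar_mid top [([383.3, 276.8], 0.72, [415.2, -148.7]), ([415.1, 326.4], 0.56, [289.8, -222.1])]
   tri (array([ 402.87712017, -140.57957315,  169.33251624]), np.float64(3.507712518114886))
green_jar_mid scene [([321.2, 243.2], 0.74, [503.3, 22.5]), ([360.4, 323.0], 0.71, [641.1, 158.8])]
green_jar_mid top [([258.7, 185.3], 0.97, [635.0, 153.5])]
   tri (array([602.37802564,  93.7455231 , 289.77741103]), np.float64(19.988730413684777))
white_jar_mid scene [([329.1, 312.9], 0.85, [644.2, 97.1]), ([427.7, 264.7], 0.25, [470.1, 238.6])]
white_jar_mid top [([282.1, 182.6], 0.58, [640.2, 96.7])]
   tri (array([641.7925658 ,  96.54164267, 112.93609229]), np.floa
[... 727 characters left out ...]
2]), np.float64(1.33043724293708))
buffs_mid scene [([153.0, 217.9], 0.56, [525.4, -401.8])]
buffs_mid top [([470.9, 234.4], 0.88, [519.1, -377.2])]
   tri (array([ 524.96861159, -387.55678527,   20.76942397]), np.float64(4.703304411599959))
brush_grip scene [([200.7, 156.2], 0.57, [303.4, -400.9])]
brush_grip top [([485.5, 322.8], 0.93, [295.0, -399.9])]
   tri (array([ 296.19286213, -404.28090697,    1.30717906]), np.float64(0.8875722427256107))
pumice_mid scene [([490.8, 351.2], 0.66, [550.4, 408.7]), ([269.3, 213.9], 0.42, [408.6, -151.5])]
pumice_mid top [([471.9, 235.8], 0.75, [515.5, -379.8])]
   tri (array([ 432.0714763 ,   41.59899875, -493.62414585]), np.float64(161.1547437835514))
```

Run:
```python
from h import *
t=cv2.imread('pics/top0.png'); s=cv2.imread('pics/scene0.png')
def crop(im,x,y,w,h,f): return cv2.resize(im[y:y+h,x:x+w],None,fx=f,fy=f,interpolation=cv2.INTER_CUBIC)
cv2.imwrite('pics/c1.png',crop(t,210,140,195,90,4))
cv2.imwrite('pics/c2.png',np.vstack([crop(t,205,240,220,100,3.5),crop(s,240,150,220,70,3.5)]))
cv2.imwrite('pics/c3.png',crop(s,180,230,240,160,3.3))
```

```text
(no output)
```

View pics/c1.png

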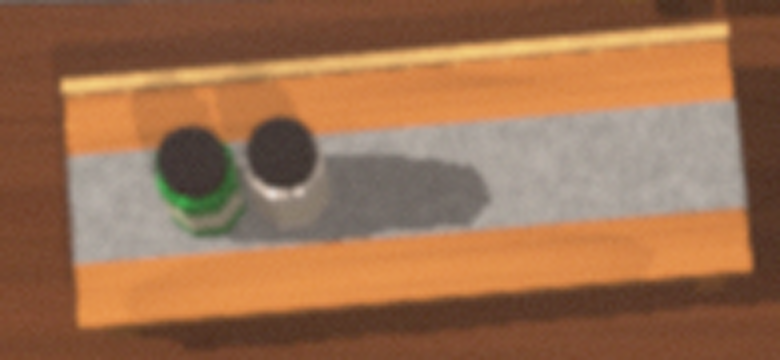

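View pics/c2.png

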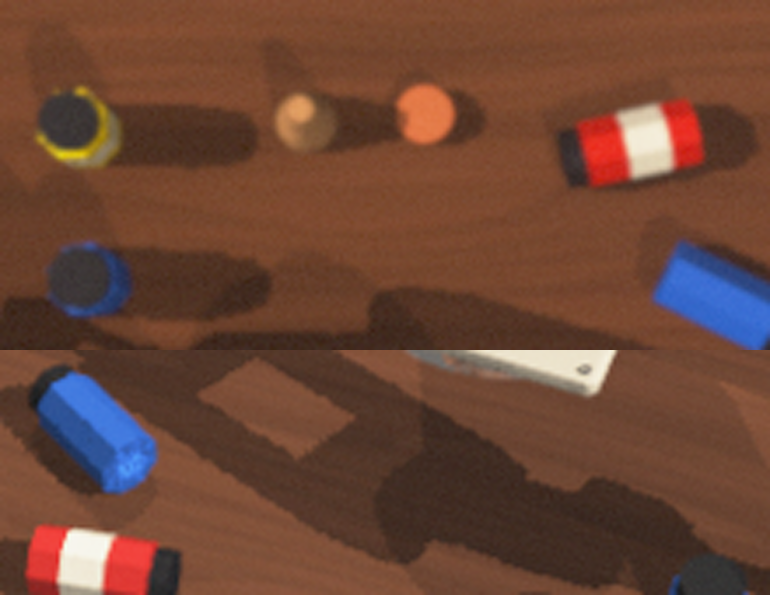

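View pics/c3.png

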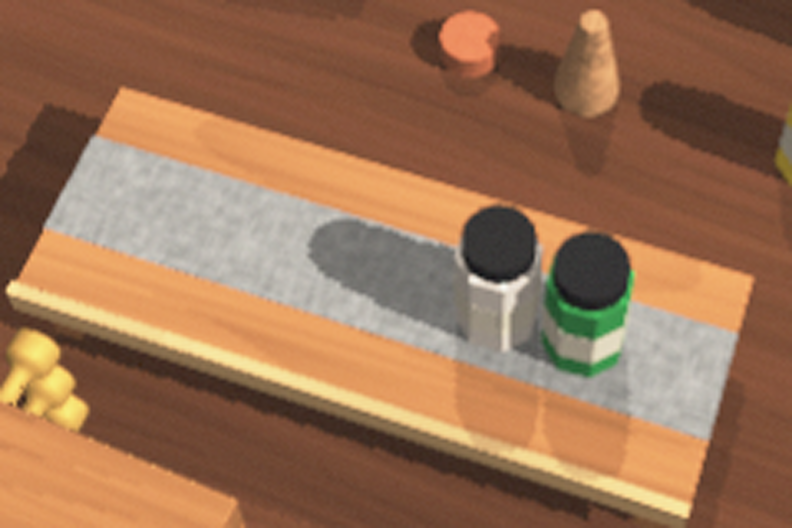

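```bash
cat > fit.py <<'E'
from h import *
def octa(r=23):  # apothem
    a=np.deg2rad(22.5+45*np.arange(8)); return np.c_[np.cos(a),np.sin(a)]*r/np.cos(np.pi/8)
def jar():
    o=octa(); a=np.linspace(0,2*np.pi,24,endpoint=False); c=np.c_[np.cos(a),np.sin(a)]*21
    return np.vstack([np.c_[o,-48*np.ones(8)],np.c_[o,30*np.ones(8)],np.c_[c,48*np.ones(24)]])
J=jar()
def sil(n,Rm,p):
    P=Rm.apply(J)+p; uv=proj(n,P); return cv2.convexHull(uv.astype(np.float32)).reshape(-1,2)
def mask(h,box,f=4):
    x,y,w,hh=box; m=np.zeros((hh*f,w*f),np.uint8)
    cv2.fillPoly(m,[np.round(((h-[x,y]+.5)*f-.5)*16).astype(np.int32)],1,shift=4); return cv2.resize(m.astype(np.float32),(w,hh),interpolation=cv2.INTER_AREA)
E
python3 - <<'E'
from fit import *
t=cv2.imread('pics/top0.png'); s=cv2.imread('pics/scene0.png')
# shelf fit
T=(np.array([(69,156),(77,265),(736,100),(747,210),(79,328),(752,271)])+.5)/4-.5+[210,140]
LT=np.array([(35,210),(-35,210),(35,-210),(-35,-210),(-75,210),(-75,-210)])
S=(np.array([(93,135),(45,230),(738,330),(708,438),(122,88),(753,277)])+.5)/3.3-.5+[180,230]
LS=np.array([(-35,-210),(35,-210),(-35,210),(35,210),(-75,-210),(-75,210)])
def sh(p,L): c,s_=np.cos(p[2]),np.sin(p[2]); return np.c_[p[0]+c*L[:,0]-s_*L[:,1],p[1]+s_*L[:,0]+c*L[:,1],np.full(len(L),70.)]
for nm in ('top','scene','both'):
    def f(p):
        r=[]
        if nm!='scene': r.append((proj('top',sh(p,LT))-T).ravel())
        if nm!='top': r.append((proj('scene',sh(p,LS))-S).ravel())
        return np.concatenate(r)
    q=least_squares(f,[643,25,0]); print('shelf',nm,q.x.round(3),np.sqrt((q.fun**2).mean()).round(2))
# caps
def cc(c,off,f): return (np.array(c)+.5)/f-.5+off
caps={'green':(166,cc((194,161),[210,140],4),cc((591,270),[180,230],3.3)),'white':(166,cc((282,152),[210,140],4),cc((499,242),[180,230],3.3)),'yellow':(96,cc((69,119),[205,240],3.5),None)}
for k,(z,a,b) in caps.items(): print(k,atz('top',a,z)[0].round(1),None if b is None else atz('scene',b,z)[0].round(1), None if b is None else tri({'top':a,'scene':b}))
for n in ('top','scene'):
    ctrl.get_image(n)
    for th in ('yellow_jar_mid','red_jar_mid','green_jar_mid','white_jar_mid'):
        r=ctrl.trace(th,n)
        for i,q in enumerate(r[:3]):
            print(n,th,i,round(q['p'],2),np.round(q['bbox'],1),q['pixels'].sum())
            np.save(f'm_{n}_{th[:3]}_{i}.npy',q['pixels'])
E
```

```text
shelf top [6.44597e+02 2.63850e+01 5.90000e-02] 0.22
shelf scene [6.49928e+02 2.87450e+01 6.70000e-02] 0.52
shelf both [6.4763e+02 2.7629e+01 6.3000e-02] 0.97
green [635.1 149.9 166. ] [643.6 153.6 166. ] (array([638.0718158 , 151.75407431, 154.54300419]), np.float64(0.2910225723314852))
white [639.2  98.3 166. ] [647.  101.2 166. ] (array([641.998477  ,  99.19979232, 155.75678225]), np.float64(0.09089748136443632))
yellow [424.6 240.   96. ] None None
top yellow_jar_mid 0 0.72 [220.1 310.1 241.7 329.8] 402
top yellow_jar_mid 1 0.7 [214.5 265.  238.3 286.6] 385
top yellow_jar_mid 2 0.51 [226.9 145.  397.1 221. ] 9416
top red_jar_mid 0 0.97 [396.  311.4 433.7 342.4] 779
top red_jar_mid 1 0.63 [366.9 267.7 407.9 294.9] 727
top green_jar_mid 0 0.67 [246.2 173.6 269.7 201.1] 506
top green_jar_mid 1 0.55 [365.4 267.6 408.6 293.2] 743
top white_jar_mid 0 0.66 [271.2 167.8 291.7 198.1] 441
scene yellow_jar_mid 0 0.96 [416.  246.1 445.  289.5] 866
scene yellow_jar_mid 1 0.61 [425.6 204.6 452.2 248.1] 816
scene red_jar_mid 0 0.85 [249.3 151.  282.6 190.3] 680
scene red_jar_mid 1 0.59 [244.3 201.9 295.1 226. ] 863
scene green_jar_mid 0 0.71 [347.  301.5 370.6 344.3] 980
scene white_jar_mid 0 0.89 [316.2 290.7 343.8 335.7] 931
scene white_jar_mid 1 0.55 [243.9 200.  293.4 226.1] 815
```

Run:
```python
from fit import *
from scipy.optimize import minimize
def run(names,th,idx,z,lying,x0):
    best=None
    for y0 in ([0,.2,.4,.6] if not lying else [x0[2]]):
        def cost(p):
            if lying:
                # jar z axis = world +y rotated by p[2]
                Rm=R.from_euler('z',p[2])*R.from_euler('x',-90,degrees=True)
            else: Rm=R.from_euler('z',p[2])
            c=0
            for n in names:
                m=np.load(f'm_{n}_{th}_{idx[n]}.npy').astype(np.float32)
                ys,xs=np.where(m>0); b=(int(xs.min())-8,int(ys.min())-8,int(np.ptp(xs))+16,int(np.ptp(ys))+16)
                g=mask(sil(n,Rm,[p[0],p[1],z]),b); mm=m[b[1]:b[1]+b[3],b[0]:b[0]+b[2]]
                c+=1-np.minimum(g,mm).sum()/np.maximum(g,mm).sum()
            return c
        r=minimize(cost,[x0[0],x0[1],y0],method='Nelder-Mead',options=dict(initial_simplex=[[x0[0]+a,x0[1]+b,y0+c] for a,b,c in [(0,0,0),(8,0,.1),(0,8,.1),(4,4,-.2)]],xatol=.05,fatol=1e-5))
        if best is None or r.fun<best.fun: best=r
    print(th,names,best.x.round(3),round(best.fun,3))
for ns in (['top'],['scene'],['top','scene']):
    run(ns,'yel',dict(top=1,scene=0),48,False,(427,240,0))
    run(ns,'red',dict(top=1,scene=1),23,True,(415,-150,0))
    run(ns,'gre',dict(top=0,scene=0),118,False,(638,152,0))
    run(ns,'whi',dict(top=0,scene=0),118,False,(640,98,0))
```

```text
yel ['top'] [ 4.23334e+02  2.40609e+02 -3.40000e-02] 0.065
red ['top'] [ 4.02985e+02 -1.50836e+02  2.13000e-01] 0.051
gre ['top'] [ 6.34590e+02  1.51043e+02 -1.40000e-02] 0.039
whi ['top'] [636.879  97.597   0.93 ] 0.081
yel ['scene'] [4.26616e+02 2.41345e+02 4.06000e-01] 0.047
red ['scene'] [ 4.08119e+02 -1.49966e+02  2.02000e-01] 0.039
gre ['scene'] [6.40562e+02 1.51533e+02 2.15000e-01] 0.037
whi ['scene'] [6.44424e+02 9.94840e+01 2.02000e-01] 0.073
yel ['top', 'scene'] [ 4.23821e+02  2.41471e+02 -7.90000e-02] 0.151
red ['top', 'scene'] [ 4.04273e+02 -1.51373e+02  2.30000e-01] 0.204Traceback (most recent call last):
  File "<stdin>", line 24, in <module>
  File "<stdin>", line 18, in run
    res = _minimize_neldermead(fun, x0, args, callback, bounds=bounds,
                               **options)
    fsim[j] = func(sim[j])
              ~~~~^^^^^^^^
    fx = function(np.copy(x), *(wrapper_args + args))
  File "<stdin>", line 15, in cost
  File "fit.py", line 9, in sil
    P=Rm.apply(J)+p; uv=proj(n,P); return cv2.convexHull(uv.astype(np.float32)).reshape(-1,2)
                        ~~~~^^^^^
  File "h.py", line 16, in proj
    K,d,o,A=cam(n)
            ~~~^^^
  File "h.py", line 6, in cam
    c=ctrl.camera_info(n)
ValueError: time passes only in moves, steps and waits
```

```bash
sed -i 's/^def cam(n):/import functools\n@functools.lru_cache(None)\ndef cam(n):/' h.py
cat > plan.py <<'E'
from h import *
def down(jaw_deg):  # tool z down, tool y at given world angle
    a=np.deg2rad(jaw_deg); y=np.array([np.cos(a),np.sin(a),0]); z=np.array([0,0,-1.]); return R.from_matrix(np.c_[np.cross(y,z),y,z])
def plan(wps,grip,p0=None,R0=None):
    """wps: list of (pos TCP mm, Rot, n rows, grip)"""
    o=ctrl.get_obs()
    p=np.array(o['ee_pos']) if p0 is None else np.array(p0,float); A=R.from_rotvec(o['orientation']) if R0 is None else R0
    rows=[]
    for w in wps:
        tp,tR,n=w[:3]; g=w[3] if len(w)>3 else grip
        sp,sR=p.copy(),A; rv=(sR.inv()*tR).as_rotvec()
        for i in range(1,n+1):
            gp=sp+(np.array(tp)-sp)*i/n; gR=sR*R.from_rotvec(rv*i/n)
            d=np.round(A.inv().apply(gp-p)/1000,4); t=np.round((A.inv()*gR).as_rotvec(degrees=True),2)
            p=p+A.apply(d*1000); A=A*R.from_rotvec(t,degrees=True)
            if np.linalg.norm(d)>.0417 or np.linalg.norm(t)>7.16: print('!! too big',np.linalg.norm(d),np.linalg.norm(t))
            rows.append([*(float(v)+0. for v in d),*(float(v)+0. for v in t),g])
    print(len(rows)); print('['+','.join('['+','.join(f'{v:g}' for v in r)+']' for r in rows)+']'); print('end',p.round(1),A.as_rotvec().round(3))
E
python3 - <<'E'
from plan import *
o=ctrl.get_obs(); print(o['t'],o['qpos'].round(3),R.from_rotvec(o['orientation']).as_matrix().round(3))
A=R.from_rotvec(o['orientation'])
print(atz('top',(386,281.4),23))
plan([((425,241,330),down(3.6),10)],-1)
E
```

```text
1.8 [ 1.125  0.423  1.63  -0.     1.089 -0.019] [[-0.91   0.414  0.   ]
 [ 0.414  0.91  -0.   ]
 [-0.    -0.    -1.   ]]
[[ 403.41810541 -154.99251831   23.        ]]
10
[[-0.0287,-0.023,0.0075,0,0,6.19,-1],[-0.031,-0.0197,0.0074,0,0,6.2,-1],[-0.033,-0.0163,0.0075,0,0,6.19,-1],[-0.0345,-0.0126,0.0075,0,0,6.2,-1],[-0.0357,-0.0088,0.0074,0,0,6.19,-1],[-0.0365,-0.0049,0.0075,0,0,6.2,-1],[-0.0367,-0.001,0.0075,0,0,6.19,-1],[-0.0367,0.003,0.0074,0,0,6.2,-1],[-0.0361,0.007,0.0075,0,0,6.19,-1],[-0.0351,0.0108,0.0075,0,0,6.2,-1]]
end [425. 241. 330.] [2.151 2.29  0.   ]
```

Request:
jog_arm --steps '[[[-0.0287,-0.023,0.0075,0,0,6.19,-1],[-0.031,-0.0197,0.0074,0,0,6.2,-1],[-0.033,-0.0163,0.0075,0,0,6.19,-1],[-0.0345,-0.0126,0.0075,0,0,6.2,-1],[-0.0357,-0.0088,0.0074,0,0,6.19,-1],[-0.0365,-0.0049,0.0075,0,0,6.2,-1],[-0.0367,-0.001,0.0075,0,0,6.19,-1],[-0.0367,0.003,0.0074,0,0,6.2,-1],[-0.0361,0.007,0.0075,0,0,6.19,-1],[-0.0351,0.0108,0.0075,0,0,6.2,-1]]]'

```text
t: 2.63
ee_pos: [425.5, 239.4, 329.9]
orientation: [2.156, 2.284, 0.001]
ft_force: [0.3, 0.4, -0.1]
width: 88.0
```

Run:
```python
from plan import *
im={}
for n in ("scene","top"):
    im[n]=ctrl.get_image(n)[:,:,::-1].copy(); cv2.imwrite(f"pics/{n}1.png",im[n])
o=ctrl.get_obs(); print(o['t'],o['ee_pos'],o['qpos'],o['orientation'],o['qvel'].round(3))
p=o['ee_pos'];A=R.from_rotvec(o['orientation'])
print(proj('scene',p+A.apply([0,44,182])),proj('scene',p+A.apply([0,-44,182])))
print(proj('top',p+A.apply([0,44,182])),proj('top',p+A.apply([0,-44,182])))
for n in im:
    v=im[n]
    for s in (44,-44,57.5,-57.5):
        for dx in (-10,10):
            q=proj(n,p+A.apply([dx,s,182]))[0]; print(n,s,dx,q.round(1))
s=im['scene']; cv2.imwrite('pics/c4.png',cv2.resize(s[150:310,350:500],None,fx=4,fy=4,interpolation=cv2.INTER_CUBIC)[:600])
```

```text
2.7333 [426.30105636 237.30287529 329.13240645] [ 4.83733936e-01  3.36458624e-01  1.98406668e+00 -9.79654138e-04
  8.22817707e-01  4.29829243e-01] [ 2.15992871  2.28113691 -0.00296599] [ 0.075 -0.008 -0.022  0.029  0.018 -0.036]
[[430.57015612 256.96432991]] [[440.26183703 222.52889452]]
[[221.12913464 251.74273145]] [[223.14194307 289.39278945]]
scene 44 -10 [425.5 255.5]
scene 44 10 [435.6 258.4]
scene -44 -10 [435.4 221.2]
scene -44 10 [445.1 223.8]
scene 57.5 -10 [423.9 261.1]
scene 57.5 10 [434.1 264. ]
scene -57.5 -10 [436.8 216.2]
scene -57.5 10 [446.5 218.8]
top 44 -10 [225.4 251.4]
top 44 10 [216.8 252.1]
top -44 -10 [227.5 289. ]
top -44 10 [218.8 289.7]
top 57.5 -10 [225.1 245.7]
top 57.5 10 [216.5 246.4]
top -57.5 -10 [227.8 294.9]
top -57.5 10 [219.1 295.6]
```

View pics/c4.png

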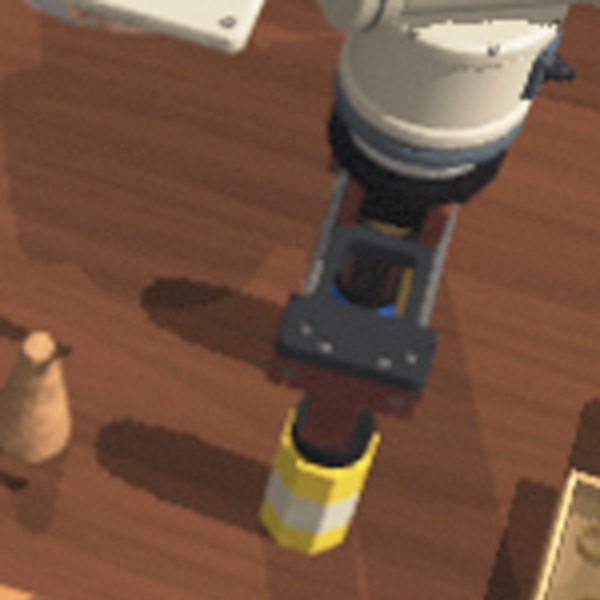

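View pics/top1.png

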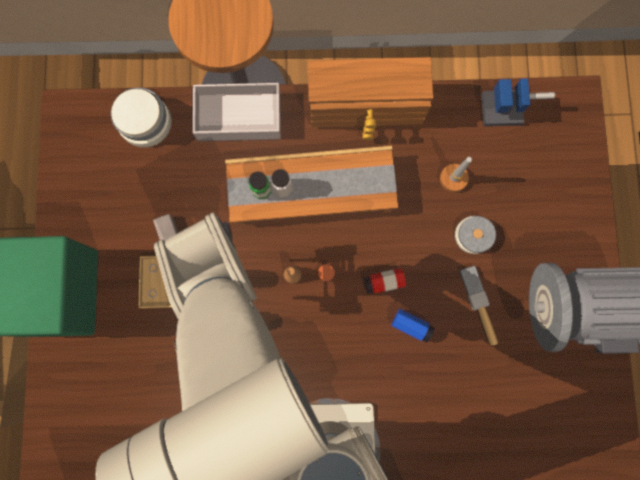

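Run:
```python
from plan import *
s=cv2.imread('pics/scene1.png'); f=12
c=cv2.resize(s[240:292,405:455],None,fx=f,fy=f,interpolation=cv2.INTER_CUBIC)
c=np.clip(c.astype(float)*1.6,0,255).astype(np.uint8)
for k in range(0,50,10): cv2.putText(c,str(405+k),(k*f,10),0,.4,(255,255,255),1); cv2.putText(c,str(240+k),(0,k*f+6),0,.4,(255,255,255),1)
cv2.imwrite('pics/c5.png',c[:600])
```

```text
(no output)
```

View pics/c5.png

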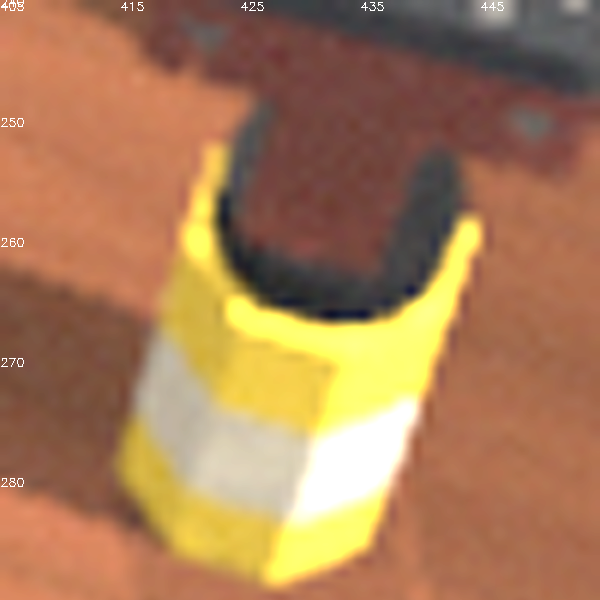

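Run:
```python
from fit import *
B=np.array([(170,553),(270,583),(367,550)])
def px(c): return (np.array(c)+.5)/12-.5+[405,240]
print(atz('scene',px(B),0).round(1))
# fit pose from bottom corners: choose angles a, a+45, a-45
def pts(p,z): 
    a=p[2]+np.deg2rad([-45,0,45]); return np.c_[p[0]+24.9*np.cos(a),p[1]+24.9*np.sin(a),np.full(3,z)]
r=least_squares(lambda p:(proj('scene',pts(p,0))-px(B)).ravel(),[425,241,0]); print(r.x,np.rad2deg(r.x[2]),r.fun.round(2))
# body top z estimate from corner points above
print(px((225,315)),px((330,360)))
for z in (70,74,78,82): print(z,proj('scene',pts(r.x,z)).round(1).tolist())
o=ctrl.get_obs(); p=np.array([425.5,239.4,329.9]); A=R.from_rotvec([2.156,2.284,.001])
for s in (44,50,54,57.5): print(s,proj('scene',[p+A.apply([d,s,182]) for d in(-10,10)]).round(1).tolist())
print(o['t'],o['ee_pos'])
```

```text
[[452.1 233.1  -0. ]
 [451.1 251.7   0. ]
 [437.7 266.1   0. ]]
[4.28513792e+02 2.42438459e+02 4.02033182e-01] 23.03480457621368 [ 0.08 -0.16  0.19  0.19 -0.26 -0.02]
[423.29166667 265.79166667] [432.04166667 269.54166667]
70 [[423.8, 269.0], [432.7, 271.9], [440.8, 268.8]]
74 [[424.1, 268.0], [433.1, 270.9], [441.1, 267.8]]
78 [[424.4, 267.0], [433.4, 269.9], [441.5, 266.8]]
82 [[424.7, 266.0], [433.7, 268.9], [441.8, 265.8]]
44 [[426.9, 255.6], [437.0, 258.4]]
50 [[426.2, 258.0], [436.4, 260.9]]
54 [[425.7, 259.6], [435.9, 262.5]]
57.5 [[425.3, 261.1], [435.5, 264.0]]
2.7333 [426.30105636 237.30287529 329.13240645]
```

Run:
```python
from plan import *
plan([((427,241.8,330),down(3.6),3),((427,241.8,218),down(3.6),5)],-1)
```

```text
8
[[0.0015,0.0003,-0.0003,-0.02,0.03,-0.16,-1],[0.0015,0.0003,-0.0003,-0.03,0.02,-0.16,-1],[0.0014,0.0004,-0.0003,-0.02,0.03,-0.15,-1],[0,0,0.0224,0,0,0,-1],[0,0,0.0224,0,0,0,-1],[0,0,0.0224,0,0,0,-1],[0,0,0.0224,0,0,0,-1],[0,0,0.0224,0,0,0,-1]]
end [427.  241.8 218. ] [-2.151 -2.29   0.   ]
```

Request:
jog_arm --steps '[[[0.0007,0.002,0,0,0,0,-1],[0,0,0,0,0,0,-1],[0,0,0,0,0,0,-1],[0,0,0.022,0,0,0,-1],[0,0,0.022,0,0,0,-1],[0,0,0.022,0,0,0,-1],[0,0,0.022,0,0,0,-1],[0,0,0.022,0,0,0,-1],[0,0,0,0,0,0,-1],[0,0,0,0,0,0,-1]]]'

```text
t: 3.57
ee_pos: [426.3, 242.7, 219.5]
orientation: [-2.148, -2.292, 0.003]
ft_force: [0.1, 0.4, -0.8]
width: 87.9
```

Run:
```python
from plan import *
o=ctrl.get_obs(); print(o['t'],o['ee_pos'],o['qpos'],o['orientation'],o['qvel'].round(3),o['ft_force'])
```

```text
3.5667 [426.29202471 242.72439806 219.52554493] [4.93339992e-01 5.40497913e-01 2.02104353e+00 2.51496276e-05
 5.82229007e-01 4.28238058e-01] [-2.1475065  -2.29202179  0.00323458] [-0.009 -0.04  -0.016 -0.003  0.009  0.001] [ 0.08155209  0.35778635 -0.80743979]
```

Good; close on the jar.

Request:
jog_arm --steps '[[[0,0,0,0,0,0,1],[0,0,0,0,0,0,1],[0,0,0,0,0,0,1],[0,0,0,0,0,0,1],[0,0,0,0,0,0,1],[0,0,0,0,0,0,1],[0,0,0,0,0,0,1],[0,0,0,0,0,0,1]]]'

```text
t: 4.23
ee_pos: [426.7, 241.6, 220.2]
orientation: [-2.151, -2.29, 0.001]
ft_force: [-2.0, -1.1, 6.4]
width: 46.2
```

Run:
```python
from plan import *
im=ctrl.get_image('scene')[:,:,::-1]; cv2.imwrite('pics/scene2.png',im)
o=ctrl.get_obs(); print(o['t'],o['ee_pos'],o['qpos'],o['orientation'],o['width'],o['ft_force'])
f=12
c=cv2.resize(im[240:290,400:460],None,fx=f,fy=f,interpolation=cv2.INTER_CUBIC)
c=np.clip(c.astype(float)*1.6,0,255).astype(np.uint8)
for k in range(0,60,10): cv2.putText(c,str(400+k),(k*f,10),0,.4,(255,255,255),1); cv2.putText(c,str(240+k),(0,k*f+6),0,.4,(255,255,255),1)
cv2.imwrite('pics/c6.png',c[:600])
```

```text
4.2833 [426.68495751 241.67433588 220.18325642] [4.91073534e-01 5.38888406e-01 2.02169732e+00 2.77909705e-05
 5.81833702e-01 4.28371466e-01] [-2.15055220e+00 -2.28975442e+00  1.22265379e-03] 46.05666532375962 [-3.01320363 -0.71470659  5.99617578]
```

View pics/c6.png

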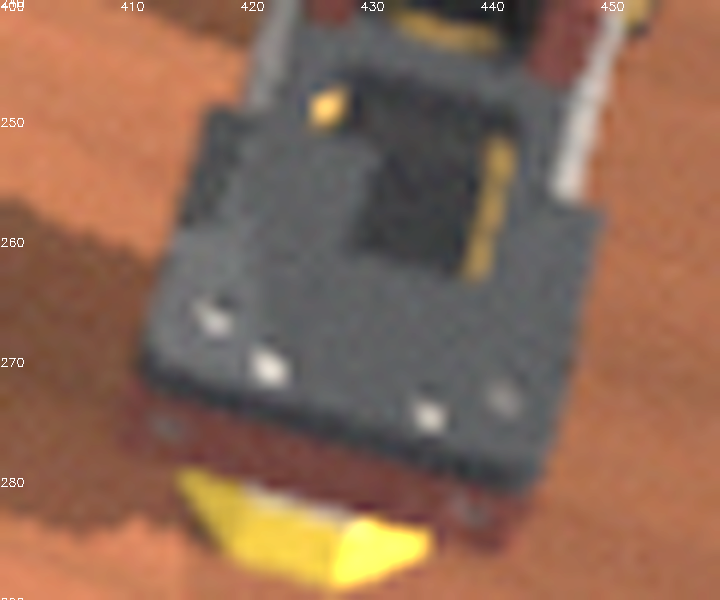

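Run:
```python
from fit import *
def px(c): return (np.array(c)+.5)/12-.5+[400,240]
B=np.array([(233,558),(333,588),(431,548)])
def pts(p,z): 
    a=p[2]+np.deg2rad([-45,0,45]); return np.c_[p[0]+24.9*np.cos(a),p[1]+24.9*np.sin(a),np.full(3,z)]
r=least_squares(lambda p:(proj('scene',pts(p,0))-px(B)).ravel(),[425,241,0]); print(r.x,np.rad2deg(r.x[2]),r.fun.round(2))
```

```text
[429.10631356 242.51878664   0.43695987] 25.035956269445688 [ 0.1  -0.11  0.29 -0.   -0.4   0.12]
```

Run:
```python
from plan import *
D=down(3.6)
plan([((426.7,241.7,330),D,4),((570,44.5,335),D,8),((645.8,44.5,325),D,4),((645.8,44.5,325),D,3)],1)
```

```text
19
[[0,0,-0.0275,-0.01,0,0,1],[0,0,-0.0274,-0.01,0.01,0,1],[0,0,-0.0275,-0.01,0,-0.01,1],[0,0,-0.0274,-0.01,0.01,0,1],[-0.0257,0.0163,-0.0006,0,0,0,1],[-0.0258,0.0163,-0.0007,0,0,0,1],[-0.0257,0.0164,-0.0006,0,0,0,1],[-0.0257,0.0163,-0.0006,0,0,0,1],[-0.0257,0.0163,-0.0006,0,0,0,1],[-0.0258,0.0163,-0.0007,0,0,0,1],[-0.0257,0.0164,-0.0006,0,0,0,1],[-0.0257,0.0163,-0.0006,0,0,0,1],[-0.0012,0.0189,0.0025,0,0,0,1],[-0.0012,0.0189,0.0025,0,0,0,1],[-0.0012,0.0189,0.0025,0,0,0,1],[-0.0012,0.0189,0.0025,0,0,0,1],[0,0,0,0,0,0,1],[0,0,0,0,0,0,1],[0,0,0,0,0,0,1]]
end [645.8  44.5 325. ] [-2.151 -2.29   0.   ]
```

Request:
jog_arm --steps '[[[0,0,-0.0275,0,0,0,1],[0,0,-0.0275,0,0,0,1],[0,0,-0.0275,0,0,0,1],[0,0,-0.0275,0,0,0,1],[-0.0257,0.0163,-0.0006,0,0,0,1],[-0.0258,0.0163,-0.0007,0,0,0,1],[-0.0257,0.0164,-0.0006,0,0,0,1],[-0.0257,0.0163,-0.0006,0,0,0,1],[-0.0257,0.0163,-0.0006,0,0,0,1],[-0.0258,0.0163,-0.0007,0,0,0,1],[-0.0257,0.0164,-0.0006,0,0,0,1],[-0.0257,0.0163,-0.0006,0,0,0,1],[-0.0012,0.0189,0.0025,0,0,0,1],[-0.0012,0.0189,0.0025,0,0,0,1],[-0.0012,0.0189,0.0025,0,0,0,1],[-0.0012,0.0189,0.0025,0,0,0,1],[0,0,0,0,0,0,1],[0,0,0,0,0,0,1],[0,0,0,0,0,0,1],[0,0,0,0,0,0,1]]]'

```text
t: 5.95
ee_pos: [645.0, 44.6, 324.7]
orientation: [-2.15, -2.289, 0.002]
ft_force: [-0.2, 0.9, -1.8]
width: 45.9
```

Run:
```python
from plan import *
im=ctrl.get_image('scene')[:,:,::-1]; cv2.imwrite('pics/scene3.png',im)
o=ctrl.get_obs(); print(o['t'],o['ee_pos'],o['qpos'],o['orientation'],o['width'],o['ft_force'])
cv2.imwrite('pics/c7.png',cv2.resize(im[230:380,260:420],None,fx=4,fy=4,interpolation=cv2.INTER_CUBIC))
```

```text
6.0 [645.05672815  44.63549037 324.91973301] [ 5.06818315e-02  5.47207545e-01  1.63190977e+00 -4.63674408e-06
  9.63387792e-01 -1.22110889e-02] [-2.15006388e+00 -2.28973166e+00  1.03672071e-03] 46.17202615487616 [ 1.15430733 -0.10348586 -2.05570819]
```

View pics/c7.png

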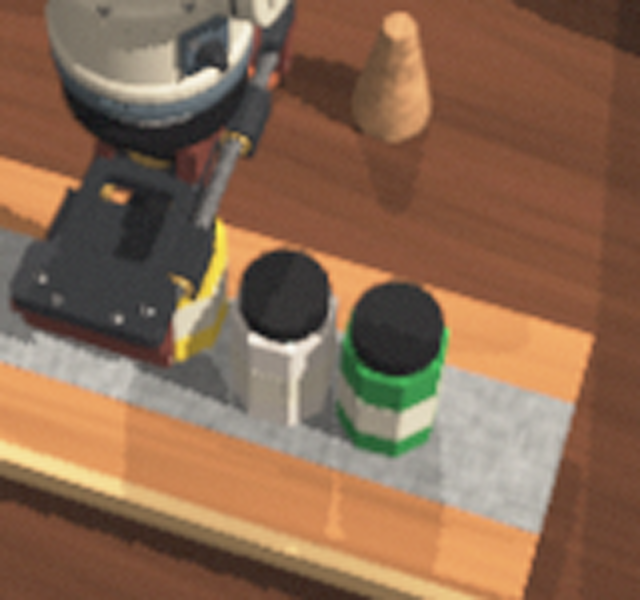

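Request:
jog_arm --steps '[[[0,0.0008,0.01,0,0,0,1],[0,0,0.01,0,0,0,1],[0,0,0.009,0,0,0,1],[0,0,0.005,0,0,0,1],[0,0,0,0,0,0,1],[0,0,0,0,0,0,1]]]'

```text
t: 6.5
ee_pos: [646.6, 44.6, 290.2]
orientation: [-2.15, -2.29, 0.001]
ft_force: [-0.3, 0.6, -2.5]
width: 45.6
```

Run:
```python
from plan import *
o=ctrl.get_obs(); print(o['t'],o['ee_pos'],o['width'],o['ft_force'])
```

```text
6.5 [646.55768476  44.63403821 290.21958167] 45.58420046830292 [-0.34806257  0.59550526 -2.51742941]
```

Request:
jog_arm --steps '[[[0,0,0.0005,0,0,0,1],[0,0,0,0,0,0,1],[0,0,0,0,0,0,-1],[0,0,0,0,0,0,-1],[0,0,0,0,0,0,-1],[0,0,0,0,0,0,-1],[0,0,0,0,0,0,-1],[0,0,0,0,0,0,-1],[0,0,-0.02,0,0,0,-1],[0,0,-0.03,0,0,0,-1],[0,0,-0.035,0,0,0,-1],[0,0,-0.035,0,0,0,-1]]]'

```text
t: 7.5
ee_pos: [646.4, 44.6, 411.3]
orientation: [-2.15, -2.289, 0.002]
ft_force: [-0.1, -0.8, -0.2]
width: 88.0
```

```bash
cat > kin.py <<'E'
from h import *
E
python3 - <<'E'
from plan import *
o=ctrl.get_obs(); print(o['t'],o['ee_pos'],o['qpos'],o['orientation'],o['width'],o['ft_force'])
# kinematic check: planar geometry, tool down, q4=0
D=[([1.12499,.42375,1.63063,0,1.08861],[258.59,568.70,403.98]),([.483734,.336459,1.984067,0,.822818],[426.30,237.30,329.13]),([.49107,.53889,2.02170,0,.58183],[426.68,241.67,220.18]),([.05068,.54721,1.63191,0,.96339],[645.06,44.64,324.92]),(list(o['qpos'][:5]),o['ee_pos'])]
# r = a1 + L2 sin(q2)+ (b sin+ c cos)(q2+q3) + e*sin(total); z = h + L2 cos q2 + ...
M=[];y=[]
for q,p in D:
    a,b=q[1],q[1]+q[2]; t=b+q[4]
    # unknown a1,L2,Lf,of,  h (includes -d6)
    M.append([1,np.sin(a),np.sin(b),np.cos(b),0,np.sin(t)]); y.append(np.hypot(*p[:2]))
    M.append([0,np.cos(a),np.cos(b),-np.sin(b),1,np.cos(t)+1]); y.append(p[2])
s=np.linalg.lstsq(np.array(M)[:,:5],np.array(y),rcond=None); print(s[0].round(1),s[3],(np.array(M)[:,:5]@s[0]-y).round(2))
for q,p in D: print(np.arctan2(p[1],p[0])-q[0])
E
```

```text
7.5 [646.44301398  44.60167908 411.26049801] [ 5.05220626e-02  4.50171087e-01  1.57011922e+00 -8.46209354e-06
  1.12290221e+00 -1.22017737e-02] [-2.14993157e+00 -2.28920523e+00  1.81838491e-03] 88.03350355997046 [-0.06275694 -0.76098944 -0.21176968]
[-2.000e-01  5.635e+02  4.848e+02  7.740e+01  1.843e+02] [3.85527129 3.14693626 0.34884462 0.31111438 0.12325051] [-0.01  0.    0.01  0.02 -0.   -0.01 -0.02 -0.02  0.02 -0.  ]
0.019047684390424813
0.024200624598831655
0.024274380164435394
0.018412709517740267
0.018364298422646655
```

```bash
cat > kin.py <<'E'
from h import *
L2,Lf,of,hz,lat=563.5,484.8,77.4,184.3,11.9
LO=np.array([-3,-.9,.09,-1.31,.11,-2.54]);HI=np.array([3,2.11,2.58,4.45,2.69,2.54])
D6=[100.]
def fk(q,d6=None):
    d6=D6[0] if d6 is None else d6
    A=R.from_euler('z',q[0])
    b=q[1]+q[2]
    w=np.array([L2*np.sin(q[1])+Lf*np.sin(b)+of*np.cos(b),lat,hz+d6+L2*np.cos(q[1])+Lf*np.cos(b)-of*np.sin(b)])
    Rt=A*R.from_euler('y',b)*R.from_euler('z',q[3])*R.from_euler('y',q[4])*R.from_euler('z',q[5]+np.pi/2)
    return A.apply(w)+Rt.apply([0,0,d6]),Rt
def ik(p,Rt,q0,d6=None):
    def f(q):
        pp,rr=fk(q,d6); return np.r_[(pp-p)/300,(rr.inv()*Rt).as_rotvec()]
    r=least_squares(f,q0,bounds=(LO-.6,HI+.6)); q=r.x
    return q,np.abs(r.fun).max(),np.minimum(q-LO,HI-q)
E
cat > poses.py <<'E'
from kin import *
from plan import down
def tilted(jaw,a):  # a>0: body toward +y side when jaw~0 (tool z gets -y comp)
    A=down(jaw); 
    # tool x at jaw~0 is world +y. tool z should become -sin a * x_tool + cos a * z_tool
    return A*R.from_euler('y',-a,degrees=True)
E
python3 - <<'E'
from poses import *
print(tilted(0,30).as_matrix().round(2))
print('check',fk([5.05220626e-02,4.50171087e-01,1.57011922e+00,-8e-06,1.12290221e+00,-1.22e-02]))
q0=np.array([0.05,.45,1.57,0,1.12,0])
for d6 in (80,130,180):
  for s in (0,180):
    print('d6',d6,'flip',s)
    for a in (60,50,45,40,30,20,0):
        for nm,jaw,P,al in (('G',11.9,(405.5,-150.5,23),a),('P',3.6,(649,-10.5,118),a-90)):
            Rt=tilted(jaw,al)
            if s: Rt=Rt*R.from_euler('z',180,degrees=True)
            best=None
            for g4 in (0,1.5,3,-1,4):
              for g6 in (0,2,-2):
                q,e,m=ik(np.array(P)-Rt.apply([0,0,163]),Rt,np.array([-.2,.6,2,g4,.8,g6]),d6)
                if e<1e-3 and (best is None or m.min()>best[1].min()): best=(q,m)
            print(nm,a,None if best is None else (best[0].round(2).tolist(),best[1].min().round(2)))
E
```

```text
[[ 0.    1.    0.  ]
 [ 0.87  0.   -0.5 ]
 [-0.5   0.   -0.87]]
check (array([646.61444014,  44.61060008, 411.29812844]), Rotation.from_matrix(array([[-6.26843990e-02,  9.98032121e-01, -1.59745719e-03],
                            [ 9.98033399e-01,  6.26843384e-02, -8.79956711e-05],
                            [ 1.23130408e-05, -1.59983158e-03, -9.99998720e-01]])))
d6 80 flip 0
G 60 ([0.12, 0.86, 2.25, 4.64, 1.04, 1.53], np.float64(-0.19))
P 60 ([-0.22, 0.68, 1.61, 0.57, 1.09, -0.61], np.float64(0.97))
G 50 ([0.05, 0.77, 2.26, 4.65, 0.86, 1.43], np.float64(-0.2))
P 50 ([-0.26, 0.72, 1.59, 0.71, 1.2, -0.72], np.float64(0.99))
G 45 ([0.02, 0.73, 2.27, 4.67, 0.77, 1.36], np.float64(-0.22))
P 45 ([-0.29, 0.75, 1.58, 0.77, 1.26, -0.77], np.float64(1.0))
G 40 ([-0.03, 0.69, 2.26, 4.71, 0.68, 1.27], np.float64(-0.26))
P 40 ([-0.31, 0.78, 1.56, 0.83, 1.32, -0.81], np.float64(1.02))
G 30 ([-0.11, 0.62, 2.25, -1.42, 0.5, 1.03], np.float64(-0.11))
P 30 ([-0.34, 0.83, 1.54, 0.93, 1.44, -0.87], np.float64(1.04))
G 20 ([-0.21, 0.58, 2.23, -1.06, 0.37, 0.59], np.float64(0.25))
P 20 ([-0.36, 0.9, 1.
[... 3970 characters left out ...]
(-0.18))
P 50 ([-0.35, 0.78, 1.53, 0.67, 1.24, 2.37], np.float64(0.17))
G 45 ([0.21, 0.81, 2.26, -1.5, 0.79, -1.68], np.float64(-0.19))
P 45 ([-0.38, 0.82, 1.51, 0.72, 1.3, 2.32], np.float64(0.22))
G 40 ([0.15, 0.75, 2.27, -1.49, 0.7, -1.76], np.float64(-0.18))
P 40 ([-0.41, 0.86, 1.49, 0.77, 1.37, 2.28], np.float64(0.26))
G 30 ([0.01, 0.66, 2.27, -1.39, 0.52, -2.0], np.float64(-0.08))
P 30 ([-0.45, 0.95, 1.44, 0.86, 1.5, 2.22], np.float64(0.32))
G 20 ([-0.12, 0.59, 2.25, -1.09, 0.37, -2.43], np.float64(0.11))
P 20 ([-0.48, 1.04, 1.38, 0.94, 1.63, 2.17], np.float64(0.37))
G 0 ([-0.38, 0.57, 2.15, 0.0, 0.43, 2.55], np.float64(-0.01))
P 0 ([-0.5, 1.23, 1.27, 1.1, 1.89, 2.13], np.float64(0.41))
```

Run:
```python
from plan import *
from poses import tilted
Rt=tilted(11.9,20); g=np.array([405.5,-150.5,27]); T=g-Rt.apply([0,0,163]); print(T)
plan([(T+[0,0,110],Rt,14),(T+[0,0,70],Rt,3),(T+[0,0,70],Rt,2)],-1)
```

```text
[394.00426444 -95.94882532 180.16989719]
19
[[-0.0089,-0.0186,0.0087,-0.11,-1.43,-0.59,-1],[-0.0085,-0.0187,0.0088,-0.11,-1.42,-0.58,-1],[-0.008,-0.0188,0.0091,-0.11,-1.43,-0.59,-1],[-0.0077,-0.019,0.0092,-0.11,-1.43,-0.58,-1],[-0.0072,-0.019,0.0093,-0.11,-1.42,-0.59,-1],[-0.0068,-0.0191,0.0095,-0.11,-1.43,-0.59,-1],[-0.0064,-0.0192,0.0096,-0.11,-1.43,-0.58,-1],[-0.0059,-0.0192,0.0097,-0.11,-1.42,-0.59,-1],[-0.0055,-0.0194,0.0098,-0.11,-1.43,-0.58,-1],[-0.005,-0.0194,0.0099,-0.11,-1.43,-0.59,-1],[-0.0046,-0.0195,0.01,-0.11,-1.42,-0.59,-1],[-0.0041,-0.0195,0.0101,-0.11,-1.43,-0.58,-1],[-0.0037,-0.0196,0.0101,-0.11,-1.43,-0.59,-1],[-0.0032,-0.0197,0.0102,-0.11,-1.42,-0.59,-1],[0.0045,0,0.0125,0,0,0,-1],[0.0046,0,0.0126,0,0,0,-1],[0.0045,0,0.0125,0,0,0,-1],[0,0,0,0,0,0,-1],[0,0,0,0,0,0,-1]]
end [394.  -96.  250.2] [ 1.798  2.216 -0.317]
```

Request:
jog_arm --steps '[[[-0.0089,-0.0186,0.0087,-0.11,-1.43,-0.59,-1],[-0.0085,-0.0187,0.0088,-0.11,-1.42,-0.58,-1],[-0.008,-0.0188,0.0091,-0.11,-1.43,-0.59,-1],[-0.0077,-0.019,0.0092,-0.11,-1.43,-0.58,-1],[-0.0072,-0.019,0.0093,-0.11,-1.42,-0.59,-1],[-0.0068,-0.0191,0.0095,-0.11,-1.43,-0.59,-1],[-0.0064,-0.0192,0.0096,-0.11,-1.43,-0.58,-1],[-0.0059,-0.0192,0.0097,-0.11,-1.42,-0.59,-1],[-0.0055,-0.0194,0.0098,-0.11,-1.43,-0.58,-1],[-0.005,-0.0194,0.0099,-0.11,-1.43,-0.59,-1],[-0.0046,-0.0195,0.01,-0.11,-1.42,-0.59,-1],[-0.0041,-0.0195,0.0101,-0.11,-1.43,-0.58,-1],[-0.0037,-0.0196,0.0101,-0.11,-1.43,-0.59,-1],[-0.0032,-0.0197,0.0102,-0.11,-1.42,-0.59,-1],[0.0045,0,0.0125,0,0,0,-1],[0.0046,0,0.0126,0,0,0,-1],[0.0045,0,0.0125,0,0,0,-1],[0,0,0,0,0,0,-1],[0,0,0,0,0,0,-1],[0,0,0,0,0,0,-1]]]'

```text
t: 9.17
ee_pos: [394.9, -96.0, 249.5]
orientation: [1.797, 2.215, -0.315]
ft_force: [-0.1, -0.2, 0.5]
width: 88.0
```

Run:
```python
from kin import *
for n in ('scene','top'):
    im=ctrl.get_image(n)[:,:,::-1]; cv2.imwrite(f'pics/{n}4.png',im)
    if n=='scene': cv2.imwrite('pics/c8.png',np.hstack([cv2.resize(im[130:250,215:335],(0,0),fx=5,fy=5,interpolation=cv2.INTER_CUBIC)]))
    if n=='scene': cv2.imwrite('pics/c9.png',cv2.resize(im[270:370,260:400],(0,0),fx=5.5,fy=5.5,interpolation=cv2.INTER_CUBIC))
    else: cv2.imwrite('pics/c10.png',cv2.resize(im[140:230,210:405],(0,0),fx=4,fy=4,interpolation=cv2.INTER_CUBIC))
o=ctrl.get_obs(); print(o['t'],o['ee_pos'],o['qpos'].round(4),o['orientation'])
for d in (60,80,100,120,140,160): 
    p,r=fk(o['qpos'],d); print(d,p-o['ee_pos'],np.rad2deg((r.inv()*R.from_rotvec(o['orientation'])).magnitude()).round(3))
```

```text
9.2667 [394.93326842 -95.94387596 249.68101812] [-0.1677  0.4017  2.2303 -0.7424  0.4894  0.2835] [ 1.79676578  2.21410777 -0.31421214]
60 [-4.7701942  22.61232561 -4.04816534] 0.0
80 [-3.30300032 15.91702101 -2.83699815] 0.0
100 [-1.83580644  9.22171642 -1.62583096] 0.0
120 [-0.36861256  2.52641182 -0.41466378] 0.0
140 [ 1.09858132 -4.16889277  0.79650341] 0.0
160 [  2.5657752  -10.86419737   2.0076706 ] 0.0
```

View pics/c8.png

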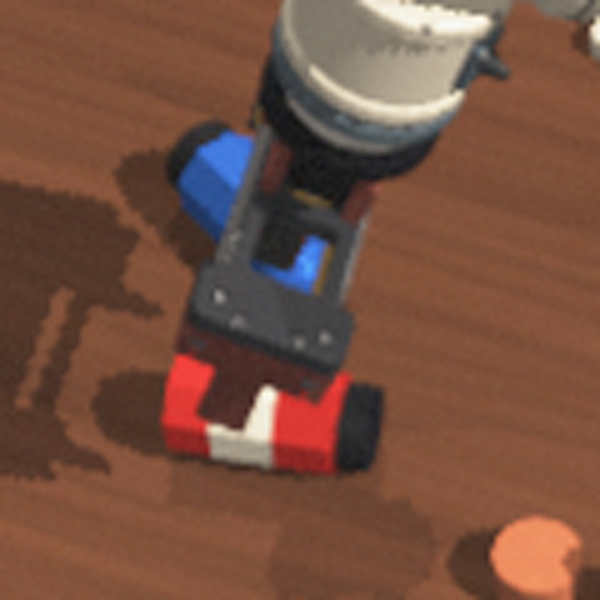

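View pics/c9.png

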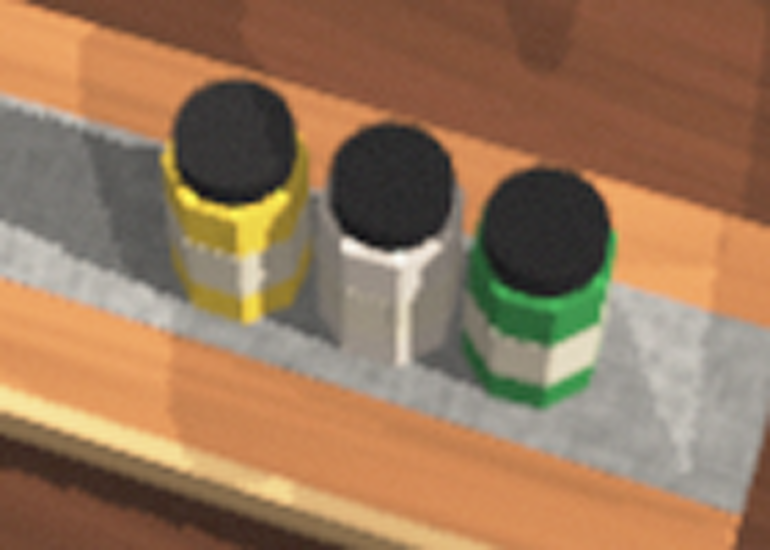

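View pics/c10.png

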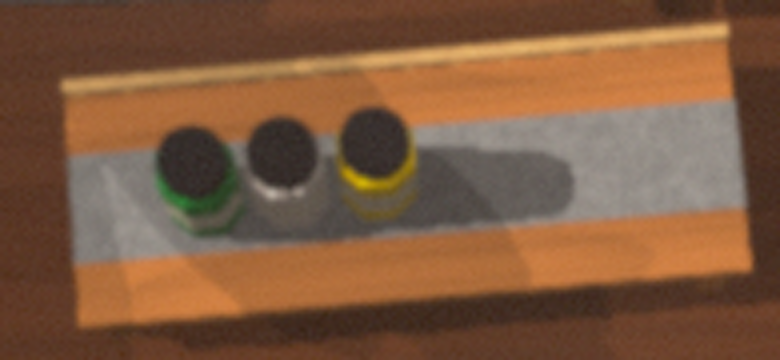

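Request:
jog_arm --steps '[[[0.0048,-0.0005,0.0131,0,0,0,-1],[0.0048,0,0.0131,0,0,0,-1],[0.0048,0,0.0131,0,0,0,-1],[0.0048,0,0.0131,0,0,0,-1],[0.0046,0,0.0127,0,0,0,-1],[0,0,0,0,0,0,-1],[0,0,0,0,0,0,-1],[0,0,0,0,0,0,-1]]]'

```text
t: 9.93
ee_pos: [394.5, -96.0, 180.4]
orientation: [1.797, 2.214, -0.315]
ft_force: [0.1, -0.3, -0.2]
width: 87.7
```

Run:
```python
from kin import *
im=ctrl.get_image('scene')[:,:,::-1]; cv2.imwrite('pics/scene5.png',im); cv2.imwrite('pics/c11.png',cv2.resize(im[150:250,225:325],(0,0),fx=6,fy=6,interpolation=cv2.INTER_CUBIC))
o=ctrl.get_obs(); A=R.from_rotvec(o['orientation']);print(o['t'],o['ee_pos'],o['qpos'].round(4),o['ft_force'],'grasp',o['ee_pos']+A.apply([0,0,163]),A.as_matrix()[:,2])
for d in (120,125,127.5,130): print(d,fk(o['qpos'],d)[0]-o['ee_pos'])
```

```text
9.9833 [394.55629461 -95.99340669 180.52600764] [-0.168   0.5761  2.2394 -1.0572  0.3736  0.6287] [0.1763622  0.53474293 0.17448772] grasp [ 406.51946939 -150.58406679   27.40598191] [ 0.07339371 -0.33491203 -0.93938666]
120 [-0.28436453  2.51315664 -0.4571307 ]
125 [ 0.08260403  0.83859652 -0.154064  ]
127.5 [ 0.2660883   0.00131646 -0.00253065]
130 [ 0.44957258 -0.83596361  0.14900269]
```

View pics/c11.png

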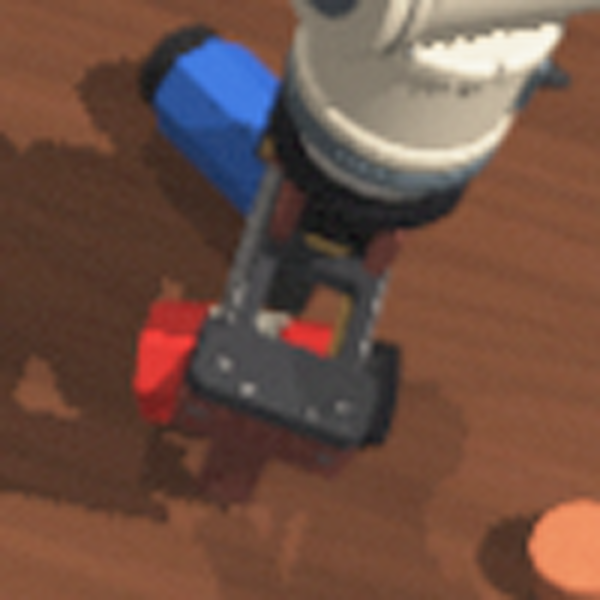

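Request:
jog_arm --steps '[[[0,0,0,0,0,0,1],[0,0,0,0,0,0,1],[0,0,0,0,0,0,1],[0,0,0,0,0,0,1],[0,0,0,0,0,0,1],[0,0,0,0,0,0,1],[0,0,0,0,0,0,1],[0,0,0,0,0,0,1]]]'

```text
t: 10.65
ee_pos: [394.3, -95.9, 179.7]
orientation: [1.797, 2.215, -0.315]
ft_force: [0.2, 1.1, 1.9]
width: 45.5
```

Run:
```python
from poses import *
D6[0]=127.5
o=ctrl.get_obs(); A=R.from_rotvec(o['orientation']);print(o['t'],o['ee_pos'],o['width'],o['ft_force'],'grasp',o['ee_pos']+A.apply([0,0,163]))
im=ctrl.get_image('scene')[:,:,::-1]; cv2.imwrite('pics/scene6.png',im); cv2.imwrite('pics/c12.png',cv2.resize(im[150:250,225:325],(0,0),fx=6,fy=6,interpolation=cv2.INTER_CUBIC))
```

```text
10.65 [394.29087778 -95.92156593 179.70480993] 45.50558322941847 [0.18892656 1.06374156 1.89520084] grasp [ 406.08078107 -150.44857042   26.54866751]
```

View pics/c12.png

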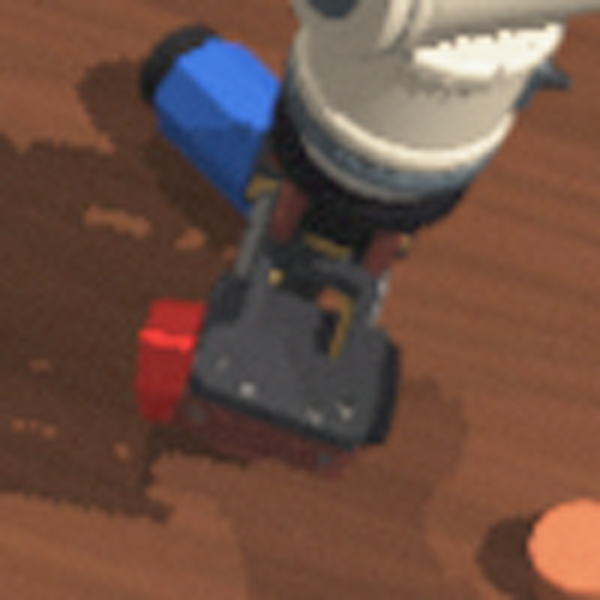

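```bash
cat > place.py <<'E'
from poses import *
D6[0]=127.5
A0=R.from_rotvec([1.797,2.215,-0.315]); p0=np.array([394.29,-95.92,179.70])
jaw=A0.as_matrix()[:,1]; ax=np.cross([0,0,1],jaw); ax/=np.linalg.norm(ax)   # cap direction, +y-ish
if ax[1]<0: ax=-ax
ax_t=A0.inv().apply(ax); c_t=A0.inv().apply(np.array([405.6,-150.6,23])-p0)  # jar axis, centre in tool frame
y_t=np.array([0,1.,0]); y_t-=ax_t*(ax_t@y_t); y_t/=np.linalg.norm(y_t)
def stand(jawdeg,lean=0):  # tool rotation with jar upright and jaw along jawdeg; lean extra deg about jaw: 
    a=np.deg2rad(jawdeg); y=np.array([np.cos(a),np.sin(a),0]); z=np.array([0,0,1.])
    W=np.c_[z,y,np.cross(z,y)]; T=np.c_[ax_t,y_t,np.cross(ax_t,y_t)]
    return R.from_matrix(W@T.T)
def tcp(Rt,c): return np.array(c)-Rt.apply(c_t)
def segs(q):
    A=R.from_euler('z',q[0]); b=q[1]+q[2]
    sh=A.apply([0,lat,hz+127.5]); el=A.apply([L2*np.sin(q[1]),lat,hz+127.5+L2*np.cos(q[1])])
    w=A.apply([L2*np.sin(q[1])+Lf*np.sin(b)+of*np.cos(b),lat,hz+127.5+L2*np.cos(q[1])+Lf*np.cos(b)-of*np.sin(b)])
    e2=A.apply([L2*np.sin(q[1])+of*np.cos(b),lat,hz+127.5+L2*np.cos(q[1])-of*np.sin(b)])
    p,r=fk(q); return e2,w,p
def dmin(a,b,c,d):
    t=np.linspace(0,1,60); P=a+(b-a)*t[:,None]; Q=c+(d-c)*t[:,None]; D=np.linalg.norm(P[:,None]-Q[None],axis=2); return D.min()
M=(np.array([676,-334,0]),np.array([676,-334,170]))
E
python3 - <<'E'
from place import *
print('ax_t',ax_t.round(3),'c_t',c_t.round(1),'tilt',np.rad2deg(np.arccos(-A0.as_matrix()[2,2])))
for be in (0,10,20,30,40):
    Rt=stand(3.6-be)
    for h in (0,60):
        T=tcp(Rt,(649.8,-11.4,118+h)); q,e,m=ik(T,Rt,np.array([-.3,.8,1.5,.9,1.5,-.9]))
        e2,w,p=segs(q); print(be,h,'T',T.round(0),q.round(2),round(e,5),m.min().round(2),'w',w.round(0),'d forearm',dmin(e2,w,*M).round(),'tool',dmin(w,p,*M).round())
E
```

```text
ax_t [ 0.94   0.    -0.342] c_t [  1.2  -0.5 166.3] tilt 20.01824965635311
0 0 T [ 660. -168.  174.] [-0.42  0.97  1.45  0.98  1.6  -0.94] 0.0 1.09 w [ 668. -287.  217.] d forearm 67.0 tool 67.0
0 60 T [ 660. -168.  234.] [-0.42  0.88  1.47  0.99  1.65 -0.88] 0.0 1.04 w [ 668. -287.  277.] d forearm 117.0 tool 117.0
10 0 T [ 633. -167.  174.] [-0.45  0.93  1.57  1.1   1.49 -0.96] 0.0 1.01 w [ 619. -286.  217.] d forearm 88.0 tool 88.0
10 60 T [ 633. -167.  234.] [-0.45  0.83  1.58  1.09  1.52 -0.89] 0.0 1.0 w [ 619. -286.  277.] d forearm 130.0 tool 130.0
20 0 T [ 606. -162.  174.] [-0.47  0.89  1.68  1.23  1.37 -1.  ] 0.0 0.9 w [ 572. -277.  217.] d forearm 128.0 tool 128.0
20 60 T [ 606. -162.  234.] [-0.47  0.79  1.69  1.21  1.4  -0.91] 0.0 0.89 w [ 572. -277.  277.] d forearm 160.0 tool 159.0
30 0 T [ 581. -152.  174.] [-0.48  0.86  1.79  1.39  1.27 -1.05] 0.0 0.79 w [ 527. -259.  217.] d forearm 173.0 tool 172.0
30 60 T [ 581. -152.  234.] [-0.48  0.75  1.81  1.36  1.29 -0.96] 0.0 0.77 w [ 527. -259.  277.] d forearm 198.0 tool 195.0
40 0 T [ 557. -138.  174.] [-0.47  0.83  1.9   1.57  1.19 -1.13] 0.0 0.68 w [ 486. -234.  217.] d forearm 220.0 tool 215.0
40 60 T [ 557. -138.  234.] [-0.47  0.71  1.91  1.53  1.19 -1.02] 0.0 0.67 w [ 486. -234.  277.] d forearm 240.0 tool 230.0
```

Run:
```python
from place import *
import plan as pl
Rs=stand(-21.4)
c0=np.array([405.6,-150.6,23])
lim=.7*np.array([2.39,2.39,3.01,3.14,3.14,3.14])/12
def check(wps,n):
    q=ctrl.get_obs()['qpos']; Ra,ca=A0,c0; mx=0
    for (c,Rt),k in zip(wps,n):
        rv=(Ra.inv()*Rt).as_rotvec()
        for i in range(1,k+1):
            rr=Ra*R.from_rotvec(rv*i/k); cc=ca+(np.array(c)-ca)*i/k
            q2,e,m=ik(tcp(rr,cc),rr,q); print(q2.round(2),'e%.4f m%.2f'%(e,m.min()),'rate',(np.abs(q2-q)/lim).max().round(2),'tcpz',tcp(rr,cc)[2].round()); q=q2
        Ra,ca=Rt,np.array(c)
print(np.rad2deg((A0.inv()*Rs).magnitude()))
half=A0*R.from_rotvec((A0.inv()*Rs).as_rotvec()*.45)
wps=[((405.6,-150.6,120),A0),((480,-130,180),half),((600,-62,190),Rs),((649.8,-11.4,178),Rs)]
check(wps,[4,10,11,5])
```

```text
94.68355844730944
[-0.17  0.52  2.24 -0.93  0.41  0.49] e0.0000 m0.30 rate 0.75 tcpz 204.0
[-0.17  0.45  2.24 -0.82  0.45  0.37] e0.0000 m0.34 rate 0.65 tcpz 228.0
[-0.17  0.39  2.23 -0.73  0.5   0.27] e0.0000 m0.35 rate 0.56 tcpz 252.0
[-0.17  0.34  2.22 -0.66  0.55  0.19] e0.0000 m0.36 rate 0.47 tcpz 277.0
[-0.21  0.32  2.2  -0.49  0.55  0.02] e0.0000 m0.38 rate 0.9 tcpz 286.0
[-0.25  0.31  2.17 -0.33  0.57 -0.13] e0.0000 m0.41 rate 0.86 tcpz 295.0
[-0.28  0.3   2.14 -0.19  0.6  -0.27] e0.0000 m0.44 rate 0.79 tcpz 303.0
[-0.32  0.3   2.11 -0.06  0.63 -0.39] e0.0000 m0.47 rate 0.71 tcpz 310.0
[-0.36  0.3   2.09  0.06  0.68 -0.49] e0.0000 m0.49 rate 0.63 tcpz 316.0
[-0.39  0.31  2.06  0.16  0.72 -0.57] e0.0000 m0.52 rate 0.56 tcpz 321.0
[-0.42  0.32  2.04  0.25  0.77 -0.64] e0.0000 m0.54 rate 0.49 tcpz 326.0
[-0.45  0.33  2.01  0.33  0.83 -0.7 ] e0.0000 m0.57 rate 0.44 tcpz 329.0
[-0.48  0.34  1.99  0.4   0.88 -0.74] e0.0000 m0.59 rate 0.4 tcpz 332.0
[-0.51  0.36  1.96  0.47  0.93 -0.78] e0.0000 m0.62 rate 0.36 tcpz 334.0
[-0.52  0.39  1.94  0.54  0.98 -0.81] e0.0000 m0.64 rate 0.41 
[... 405 characters left out ...]
4 -0.93] e0.0000 m0.74 rate 0.35 tcpz 287.0
[-0.59  0.62  1.83  1.01  1.28 -0.94] e0.0000 m0.75 rate 0.34 tcpz 277.0
[-0.59  0.66  1.82  1.07  1.32 -0.95] e0.0000 m0.76 rate 0.34 tcpz 267.0
[-0.59  0.7   1.8   1.13  1.36 -0.96] e0.0000 m0.78 rate 0.34 tcpz 257.0
[-0.59  0.73  1.79  1.2   1.41 -0.96] e0.0000 m0.79 rate 0.34 tcpz 246.0
[-0.57  0.74  1.79  1.21  1.39 -0.96] e0.0000 m0.79 rate 0.17 tcpz 243.0
[-0.54  0.75  1.78  1.23  1.38 -0.95] e0.0000 m0.80 rate 0.17 tcpz 241.0
[-0.52  0.75  1.77  1.25  1.37 -0.95] e0.0000 m0.81 rate 0.16 tcpz 239.0
[-0.5   0.76  1.76  1.27  1.36 -0.94] e0.0000 m0.82 rate 0.16 tcpz 236.0
[-0.47  0.77  1.75  1.28  1.35 -0.93] e0.0000 m0.83 rate 0.16 tcpz 234.0
```

Run:
```python
from place import *
from plan import plan
Rs=stand(-21.4); half=A0*R.from_rotvec((A0.inv()*Rs).as_rotvec()*.45)
plan([(tcp(A0,(405.6,-150.6,120)),A0,4),(tcp(half,(480,-130,180)),half,10)],1)
```

```text
14
[[-0.0083,0,-0.0228,0,0,0,1],[-0.0083,0.0001,-0.0228,0,0,0,1],[-0.0083,0,-0.0228,0,0,0.01,1],[-0.0083,0.0001,-0.0227,0,0,0,1],[-0.0117,0.0044,-0.0019,-0.7,3.92,1.51,1],[-0.0114,0.0048,-0.0026,-0.69,3.93,1.5,1],[-0.0111,0.005,-0.0033,-0.7,3.92,1.51,1],[-0.0107,0.0055,-0.004,-0.7,3.92,1.51,1],[-0.0103,0.0057,-0.0047,-0.7,3.93,1.51,1],[-0.0097,0.0061,-0.0053,-0.69,3.92,1.5,1],[-0.0093,0.0063,-0.0058,-0.7,3.92,1.51,1],[-0.0086,0.0067,-0.0064,-0.7,3.93,1.51,1],[-0.008,0.007,-0.0068,-0.69,3.92,1.5,1],[-0.0073,0.0073,-0.0073,-0.7,3.92,1.51,1]]
end [ 458.8 -188.1  334.4] [-2.109 -2.049 -0.506]
```

Request:
jog_arm --steps '[[[-0.0083,0,-0.0228,0,0,0,1],[-0.0083,0.0001,-0.0228,0,0,0,1],[-0.0083,0,-0.0228,0,0,0.01,1],[-0.0083,0.0001,-0.0227,0,0,0,1],[-0.0117,0.0044,-0.0019,-0.7,3.92,1.51,1],[-0.0114,0.0048,-0.0026,-0.69,3.93,1.5,1],[-0.0111,0.005,-0.0033,-0.7,3.92,1.51,1],[-0.0107,0.0055,-0.004,-0.7,3.92,1.51,1],[-0.0103,0.0057,-0.0047,-0.7,3.93,1.51,1],[-0.0097,0.0061,-0.0053,-0.69,3.92,1.5,1],[-0.0093,0.0063,-0.0058,-0.7,3.92,1.51,1],[-0.0086,0.0067,-0.0064,-0.7,3.93,1.51,1],[-0.008,0.007,-0.0068,-0.69,3.92,1.5,1],[-0.0073,0.0073,-0.0073,-0.7,3.92,1.51,1],[0,0,0,0,0,0,1],[0,0,0,0,0,0,1]]]'

```text
t: 12.03
ee_pos: [458.3, -188.5, 333.7]
orientation: [-2.111, -2.049, -0.503]
ft_force: [-0.7, -0.2, -3.0]
width: 45.9
```

Run:
```python
from place import *
from plan import plan
Rs=stand(-21.4)
o=ctrl.get_obs(); print(o['t'],o['ee_pos'],o['width'],o['ft_force'],o['qpos'].round(3))
plan([(tcp(Rs,(600,-62,190)),Rs,11),(tcp(Rs,(649.8,-11.4,178)),Rs,5)],1)
```

```text
12.0333 [ 458.25943903 -188.52422846  333.70494514] 45.91497387748357 [-0.71229266 -0.23514666 -3.0159118 ] [-0.507  0.357  1.964  0.466  0.932 -0.78 ]
16
[[-0.0044,0.0068,0.0078,-0.78,4.37,1.67,1],[-0.0047,0.0068,0.0076,-0.77,4.37,1.67,1],[-0.0052,0.0069,0.0073,-0.78,4.37,1.67,1],[-0.0054,0.0069,0.007,-0.77,4.37,1.66,1],[-0.0058,0.0071,0.0066,-0.78,4.38,1.67,1],[-0.0061,0.007,0.0063,-0.78,4.37,1.67,1],[-0.0063,0.0072,0.0059,-0.77,4.37,1.67,1],[-0.0066,0.0073,0.0056,-0.78,4.37,1.67,1],[-0.0067,0.0075,0.0051,-0.77,4.37,1.67,1],[-0.0069,0.0075,0.0047,-0.78,4.37,1.67,1],[-0.007,0.0077,0.0042,-0.77,4.37,1.66,1],[0.0022,0.0056,0.0131,0,0,0,1],[0.0022,0.0056,0.0131,0,0,0,1],[0.0022,0.0056,0.0131,0,0,0,1],[0.0022,0.0055,0.0131,0,0,0,1],[0.0022,0.0056,0.0131,0,0,0,1]]
end [ 593.1 -157.5  233.8] [-1.776 -1.212 -1.243]
```

Request:
jog_arm --steps '[[[-0.0044,0.0068,0.0078,-0.78,4.37,1.67,1],[-0.0047,0.0068,0.0076,-0.77,4.37,1.67,1],[-0.0052,0.0069,0.0073,-0.78,4.37,1.67,1],[-0.0054,0.0069,0.007,-0.77,4.37,1.66,1],[-0.0058,0.0071,0.0066,-0.78,4.38,1.67,1],[-0.0061,0.007,0.0063,-0.78,4.37,1.67,1],[-0.0063,0.0072,0.0059,-0.77,4.37,1.67,1],[-0.0066,0.0073,0.0056,-0.78,4.37,1.67,1],[-0.0067,0.0075,0.0051,-0.77,4.37,1.67,1],[-0.0069,0.0075,0.0047,-0.78,4.37,1.67,1],[-0.007,0.0077,0.0042,-0.77,4.37,1.66,1],[0.0022,0.0056,0.0131,0,0,0,1],[0.0022,0.0056,0.0131,0,0,0,1],[0.0022,0.0056,0.0131,0,0,0,1],[0.0022,0.0055,0.0131,0,0,0,1],[0.0022,0.0056,0.0131,0,0,0,1],[0,0,0,0,0,0,1],[0,0,0,0,0,0,1],[0,0,0,0,0,0,1]]]'

```text
t: 13.62
ee_pos: [593.7, -156.3, 234.9]
orientation: [-1.773, -1.213, -1.244]
ft_force: [0.2, -0.2, -3.1]
width: 45.9
```

Run:
```python
from place import *
o=ctrl.get_obs(); A=R.from_rotvec(o['orientation']); print(o['t'],o['ee_pos'],o['orientation'],o['width'],o['ft_force'],o['qpos'].round(3))
print('jar centre',o['ee_pos']+A.apply(c_t),'axis',A.apply(ax_t).round(4))
for n in ('scene','top'):
    im=ctrl.get_image(n)[:,:,::-1]; cv2.imwrite(f'pics/{n}7.png',im)
    if n=='scene': cv2.imwrite('pics/c13.png',cv2.resize(im[200:350,220:400],(0,0),fx=4,fy=4,interpolation=cv2.INTER_CUBIC))
    else: cv2.imwrite('pics/c14.png',cv2.resize(im[140:290,220:410],(0,0),fx=4,fy=4,interpolation=cv2.INTER_CUBIC))
```

```text
13.6167 [ 593.65227606 -156.33521688  234.86670041] [-1.77330402 -1.21276489 -1.24410757] 45.911032238626774 [ 0.20963487 -0.21650037 -3.06446875] [-0.473  0.769  1.749  1.284  1.348 -0.933]
jar centre [650.17653918 -10.09595989 179.26278062] axis [-0.0014 -0.001   1.    ]
```

View pics/c13.png

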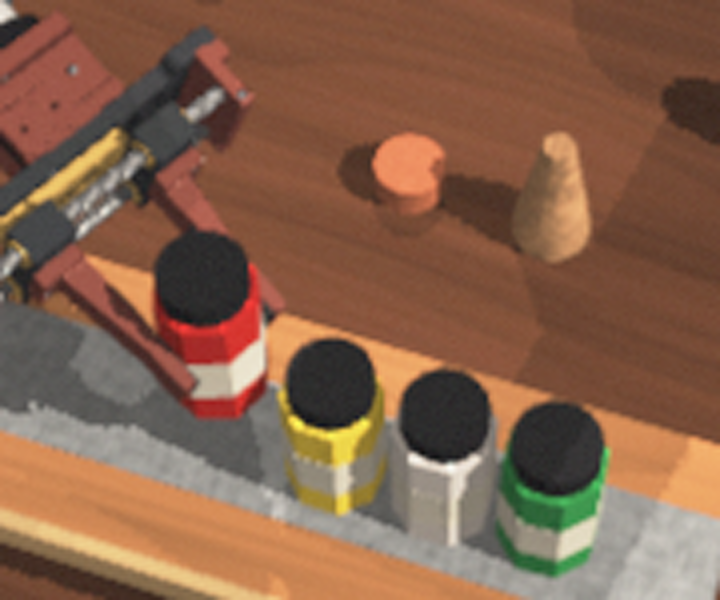

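View pics/c14.png

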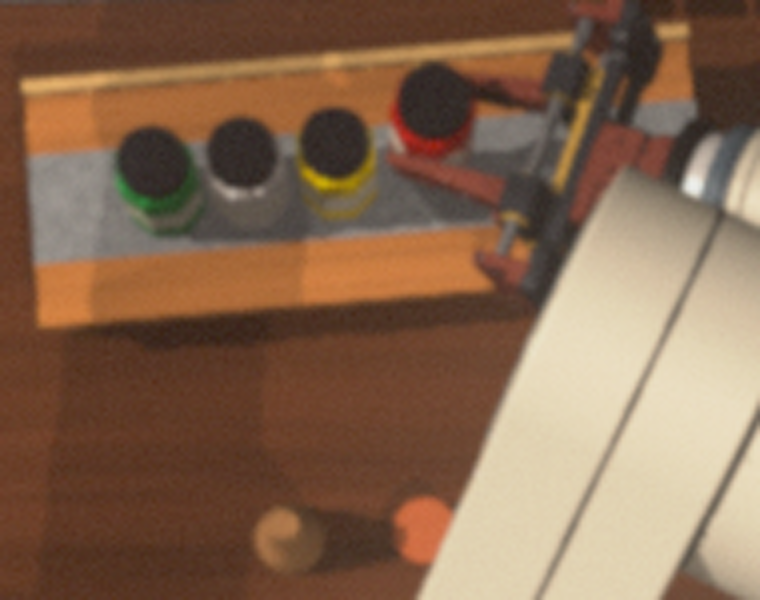

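Run:
```python
from h import *
f=lambda c,o:(np.array(c)+.5)/4-.5+np.array(o)
for nm,a,b,z in (('red',(434,101),(202,278),227.3),('yel',(336,145),(332,382),166),('whi',(243,153),(446,415),166),('gre',(157,161),(558,447),166)):
    A=atz('top',f(a,(220,140)),z)[0];B=atz('scene',f(b,(220,200)),z)[0]; print(nm,A.round(1),B.round(1),((A+B)/2).round(1), tri({'top':f(a,(220,140)),'scene':f(b,(220,200))})[0].round(1))
```

```text
red [648.4 -13.5 227.3] [656.1 -10.5 227.3] [652.2 -12.  227.3] [651.3 -13.7 218. ]
yel [642.   43.2 166. ] [651.8  47.6 166. ] [646.9  45.4 166. ] [645.6  44.  152.8]
whi [638.5  97.8 166. ] [647.5 101.9 166. ] [643.   99.9 166. ] [641.7  99.3 153.9]
gre [635.  148.2 166. ] [643.1 154.1 166. ] [639.1 151.1 166. ] [637.7 151.4 154.2]
```

Request:
jog_arm --steps '[[[-0.0107,-0.001,0.0039,0,0,0,1],[-0.0107,0,0.0039,0,0,0,1],[-0.0107,0,0.0039,0,0,0,1],[-0.0107,0,0.0039,0,0,0,1],[-0.0107,0,0.0039,0,0,0,1],[0,0,0,0,0,0,1],[0,0,0,0,0,0,1],[0,0,0,0,0,0,1]]]'

```text
t: 14.38
ee_pos: [592.9, -156.4, 177.6]
orientation: [-1.774, -1.211, -1.245]
ft_force: [-0.2, 0.5, -3.3]
width: 46.1
```

```bash
cat > st.py <<'E'
from place import *
o=ctrl.get_obs(); A=R.from_rotvec(o['orientation']); print(o['t'],o['ee_pos'],o['width'],o['ft_force'],'jar centre',o['ee_pos']+A.apply(c_t),'axis',A.apply(ax_t).round(4))
E
python3 st.py
```

```text
14.3833 [ 592.87405933 -156.35213192  177.55972891] 46.05398435217928 [-0.21516824  0.51933891 -3.27374621] jar centre [649.53620572 -10.11446059 122.09214241] axis [-0.0012 -0.0021  1.    ]
```

Request:
jog_arm --steps '[[[-0.00094,0,0.00034,0,0,0,1],[0,0,0,0,0,0,1],[-0.00094,0,0.00034,0,0,0,1],[0,0,0,0,0,0,1],[0,0,0,0,0,0,1]]]'

```text
t: 14.8
ee_pos: [592.8, -156.4, 176.0]
orientation: [-1.774, -1.212, -1.245]
ft_force: [0.7, -0.0, -3.2]
width: 46.1
```

Request:
jog_arm --steps '[[[-0.00094,0,0.00034,0,0,0,1],[0,0,0,0,0,0,1],[0,0,0,0,0,0,1]]]'

```text
t: 15.05
ee_pos: [592.8, -156.3, 174.7]
orientation: [-1.774, -1.211, -1.245]
ft_force: [0.3, 0.4, -2.5]
width: 45.9
```

```bash
python3 st.py
```

```text
15.05 [ 592.77263073 -156.34151616  174.67951367] 45.912972575782526 [ 0.27997594  0.38645425 -2.4700027 ] jar centre [649.44027914 -10.12416312 119.16400417] axis [-0.0013 -0.0017  1.    ]
```

Request:
jog_arm --steps '[[[-0.00075,0,0.00027,0,0,0,1],[0,0,0,0,0,0,1],[0,0,0,0,0,0,1]]]'

```text
t: 15.3
ee_pos: [592.8, -156.3, 173.9]
orientation: [-1.774, -1.211, -1.245]
ft_force: [-0.7, 0.3, -3.2]
width: 45.7
```

Request:
jog_arm --steps '[[[-0.00047,0,0.00017,0,0,0,1],[0,0,0,0,0,0,1],[0,0,0,0,0,0,1]]]'

```text
t: 15.55
ee_pos: [592.8, -156.3, 173.4]
orientation: [-1.774, -1.211, -1.245]
ft_force: [0.4, -0.0, -3.0]
width: 45.7
```

```bash
python3 st.py
```

```text
15.55 [ 592.77274871 -156.31736705  173.37003386] 45.679553365688655 [ 0.44689888 -0.0164458  -2.99895349] jar centre [649.4379949  -10.09866882 117.85561536] axis [-0.0013 -0.0017  1.    ]
```

Request:
jog_arm --steps '[[[-0.00047,0,0.00017,0,0,0,1],[0,0,0,0,0,0,1],[0,0,0,0,0,0,1]]]'

```text
t: 15.8
ee_pos: [592.8, -156.3, 172.9]
orientation: [-1.774, -1.211, -1.245]
ft_force: [0.4, -0.8, -2.9]
width: 45.8
```

Request:
jog_arm --steps '[[[-0.00047,0,0.00017,0,0,0,1],[0,0,0,0,0,0,1],[0,0,0,0,0,0,1]]]'

```text
t: 16.05
ee_pos: [592.8, -156.3, 172.4]
orientation: [-1.774, -1.211, -1.245]
ft_force: [1.2, 0.4, -3.6]
width: 45.9
```

Request:
jog_arm --steps '[[[-0.00047,0,0.00017,0,0,0,1],[0,0,0,0,0,0,1],[0,0,0,0,0,0,1]]]'

```text
t: 16.3
ee_pos: [592.8, -156.3, 171.9]
orientation: [-1.774, -1.211, -1.245]
ft_force: [0.2, -0.5, -3.7]
width: 45.9
```

```bash
python3 st.py
```

```text
16.3 [ 592.77839887 -156.33901998  171.87762094] 45.89938341404101 [ 0.24026555 -0.54140744 -3.7066936 ] jar centre [649.44268714 -10.11992261 116.36327596] axis [-0.0013 -0.0017  1.    ]
```

Run:
```python
from h import *
im=ctrl.get_image('scene')[:,:,::-1]; cv2.imwrite('pics/scene8.png',im)
cv2.imwrite('pics/c15.png',cv2.resize(im[270:350,245:345],(0,0),fx=7,fy=7,interpolation=cv2.INTER_CUBIC))
```

```text
(no output)
```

View pics/c15.png

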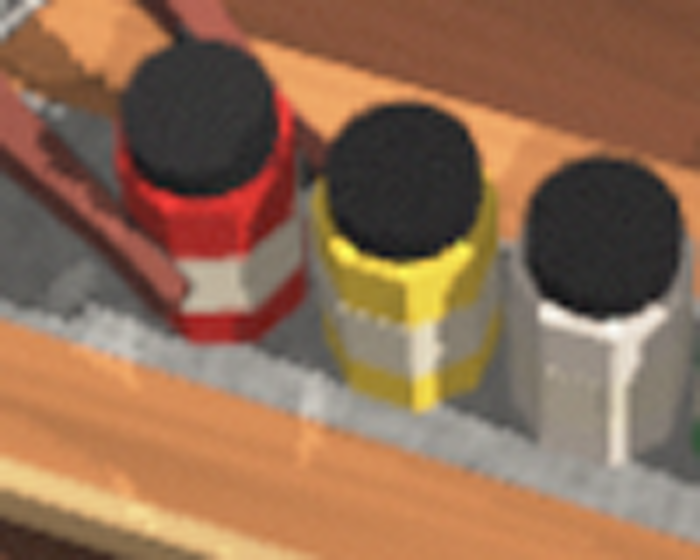

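Request:
jog_arm --steps '[[[-0.00047,0,0.00017,0,0,0,1],[0,0,0,0,0,0,1],[0,0,0,0,0,0,1]]]'

```text
t: 16.6
ee_pos: [592.8, -156.4, 171.4]
orientation: [-1.774, -1.211, -1.245]
ft_force: [0.8, -0.0, -2.3]
width: 45.6
```

Request:
jog_arm --steps '[[[-0.00047,0,0.00017,0,0,0,1],[0,0,0,0,0,0,1],[0,0,0,0,0,0,1]]]'

```text
t: 16.85
ee_pos: [592.8, -156.4, 171.2]
orientation: [-1.773, -1.211, -1.245]
ft_force: [-0.5, 0.1, 0.5]
width: 45.9
```

```bash
python3 st.py
```

```text
16.85 [ 592.81473472 -156.35413179  171.17223018] 45.85393411842454 [-0.47902252  0.06245192  0.51391933] jar centre [649.47659024 -10.0975883  115.75412742] axis [-0.0018 -0.0022  1.    ]
```

Request:
jog_arm --steps '[[[0,0,0,0,0,0,-1],[0,0,0,0,0,0,-1],[0,0,0,0,0,0,-1],[0,0,0,0,0,0,-1],[0,0,0,0,0,0,-1],[0,0,0,0,0,0,-1],[0,0,-0.01,0,0,0,-1],[0,0,-0.02,0,0,0,-1],[0,0,-0.03,0,0,0,-1],[0,0,-0.03,0,0,0,-1],[0,0,-0.02,0,0,0,-1],[0,0,0,0,0,0,-1],[0,0,0,0,0,0,-1]]]'

```text
t: 17.93
ee_pos: [554.7, -254.1, 208.9]
orientation: [-1.776, -1.211, -1.247]
ft_force: [0.3, 0.8, -0.2]
width: 87.9
```

```bash
python3 st.py
python3 - <<'E'
from h import *
for n in ('scene','top'):
    im=ctrl.get_image(n)[:,:,::-1]; cv2.imwrite(f'pics/{n}9.png',im)
    if n=='scene': cv2.imwrite('pics/c16.png',cv2.resize(im[200:350,220:400],(0,0),fx=4,fy=4,interpolation=cv2.INTER_CUBIC))
    else: cv2.imwrite('pics/c17.png',cv2.resize(im[140:230,210:405],(0,0),fx=4,fy=4,interpolation=cv2.INTER_CUBIC))
E
```

```text
17.9333 [ 554.7014018  -254.09925009  208.90699103] 87.86803798911833 [ 0.32105308  0.79001955 -0.24936083] jar centre [ 611.75648993 -108.05849379  153.32351399] axis [-2.3e-03 -8.0e-04  1.0e+00]
```

View pics/c16.png

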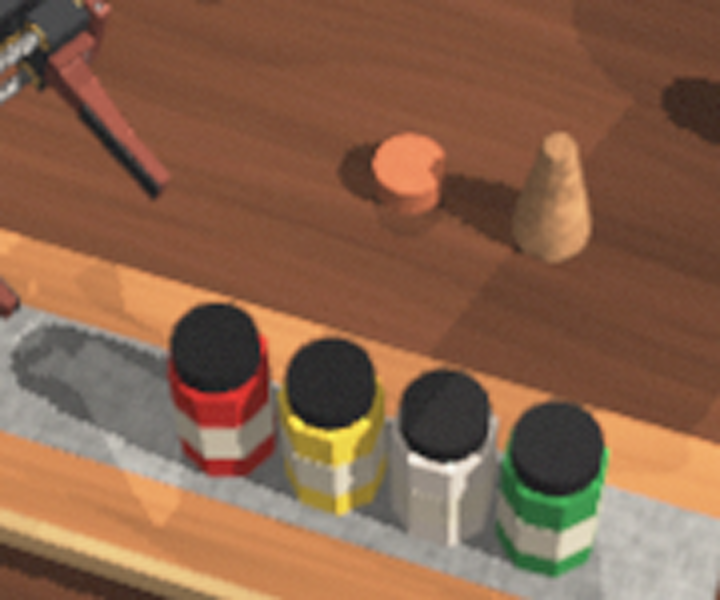

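View pics/c17.png

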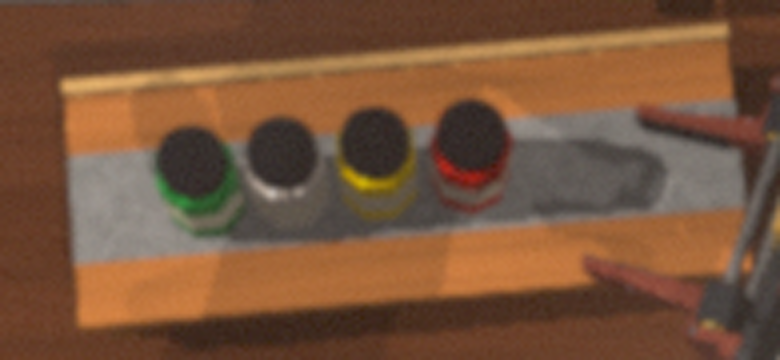

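View pics/scene9.png

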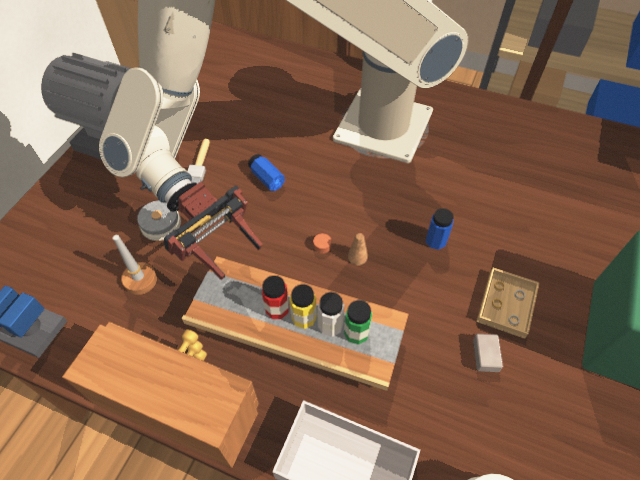

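Run:
```python
from h import *
f=lambda c,o:(np.array(c)+.5)/4-.5+np.array(o)
P={}
for nm,a,b in (('red',(471,136),(216,348)),('yel',(376,144),(332,382)),('whi',(282,152),(446,415)),('gre',(194,162),(558,447))):
    A=atz('top',f(a,(210,140)),166)[0];B=atz('scene',f(b,(220,200)),166)[0]; m=(A+B)/2; P[nm]=m
    d=m[:2]-[647.3,27.6]; c,s=np.cos(.063),np.sin(.063); print(nm,m.round(1),'shelf',np.round([c*d[0]+s*d[1],-s*d[0]+c*d[1]],1))
k=['gre','whi','yel','red']
print([np.linalg.norm(P[a]-P[b]).round(1) for a,b in zip(k,k[1:])])
ctrl.close_job()
```

```text
red [651.  -10.8 166. ] shelf [  1.3 -38.5]
yel [647.2  45.4 166. ] shelf [ 1.  17.8]
whi [643.3 100.1 166. ] shelf [ 0.6 72.7]
gre [638.8 152.  166. ] shelf [ -0.7 124.7]
[np.float64(52.1), np.float64(54.9), np.float64(56.3)]
the job is handed in; nothing more can be done
```

The job is handed in: all four jars stand upright, caps up, in one row on the grey strip, ordered green, white, yellow, red. It took about 18 s of the 53 s allowed.

- **Yellow jar:** I picked it up from above across its flats and set it down next to the white jar.
- **Red jar:** I gripped it lying down with the tool tilted 20°, turned it 90° upright in the air, and lowered it next to the yellow until the force reading showed contact. The gripper came in at an angle so the arm kept clear of the mandrel.

**Last checks, from both cameras:**
- **On the strip:** the jar centres are about -0.7 to +1.3 mm from the strip's centre line.
- **Spacing:** neighbouring centres are 52.1, 54.9 and 56.3 mm apart, against a limit of 63 mm.
- **Clear of everything:** the gripper is open and backed off, and the wrist force is about zero. The green and white jars still stand, and I saw no other thing moved by eye in the last full picture. I did not measure them again.

**Where readings disagreed:**
- **Cameras:** the two cameras differ by about 3–10 mm in x, so I used their average. For the yellow jar that average was within about 1 mm of the position given by the gripper.
- **Red jar height:** it touched the board about 2 mm lower than my estimate. The grip was probably slightly off the jar's middle, and I judged contact from the force reading.

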